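Load the ring nuts onto the loading rod

ROBOT

A 6-joint arm with a two-finger parallel gripper is mounted at the origin on the work surface. World frame = base frame: x ahead of the robot, y to its left, z up, the work surface at z = 0. Lengths are in m, angles in rad, forces in N, time in s.
With the tool pointing down it reaches from about 0.35 to 0.975 m from the base axis. Payload 4.9 kg.
Tool frame: the origin (TCP) lies midway between the tips of the shut fingers; the grasp point (between the pads) lies 19 mm behind it; x points along the fingers, z is the direction in which the jaws open and shut, and the axes are right-handed (so a half turn about x gives the same grasp; the last joint's range is limited). The gripper opens to 85 mm and grips with 20 to 120 N. Pads are 22 mm wide; open, the fingers measure 114 mm over their backs; the gripper's body (76 mm by 85 mm) begins 54 mm behind the grasp point. The pads swing forward as they close: fully open they stand 13 mm farther back than shut.
Start: joints at [-1.306, 0.053, 1.613, -0, 1.476, -0.119], TCP at [0.234, -0.58, 0.231] pointing down, gripper open.
Joint ranges: [-3.01, 3.01], [-1.01, 2.22], [0.06, 2.58], [-1.02, 4.17], [0.09, 2.62], [-3.14, 3.14]. Speed limits (rad/s): [2.57, 2.57, 3.14, 3.14, 3.14, 3.14].

INTERFACE

Orientations are given as a unit quaternion [w, x, y, z].
In Python, from plant import state, cams, workorder, nets gives the robot as it stands.
- The arm moves only by the tool play_rows, never from a script. Its argument "motion" is a list of rows, each a list of 3 entries, a list of its own where there are three numbers: the closure, from -1 (fully open) to 1 (shut), then the shift along the world's x, y, z in m, then the turn about the world's z in rad. A call has 1 to 5 rows; each row is the pose to reach, as a shift and turn from the pose commanded when the call began; what a row does not reach only later rows make up. A row lasts 1/10 s, in which the tool goes at most 50 mm and 8.59 degrees, less where a joint would pass 70% of its speed; a pose out of reach is approached as far as the arm can. A call with a gripper value outside its range is refused whole. The fingers move at their own pace and stop on an object; the grip force is fixed at half the most. Time passes only in rows, so rows that repeat a pose let the fingers close. It gives the time, the measured TCP pose, the force and the opening at its end, in the units of the state.
- state(): the state, without advancing time (a new reading comes with each control period).
- cams.grab_frame(name): name is "scene" or "top" or "wrist"; returns (picture, depth): 420x560x3 uint8, red, green, blue; 420x560 float32, m along the optical axis (not along the pixel's ray), 0 where there is no reading.
- cams.camera_info(name): a dict with "K" (3x3 intrinsics, pixels), "k1" (the pictures are not rectified: a ray, as slopes to the right and down, at radius r is drawn at 1 + k1 r^2 times it, then the intrinsics apply), "rvec" (rotation vector, rad) and "tvec" (3), from world to camera coordinates, as OpenCV has them. Camera axes: x right, y down, z forward; pixel columns grow to the right and rows downward; lengths in m; the calibration is good to about 2 mm. A picture is of the moment at which its call begins: read the wrist's pose just before it. camera_info takes no time and is no camera call; for the wrist camera it gives the pose at the moment of the call.
- workorder.job_done(): hands the job in, once; it reports no verdict.
Trained networks look in the newest picture that a camera, given by its name, has taken for a name from the list of things; names that differ only in an ending like _2 or _b are one class to them, and where a whole thing is asked for, a point or a joint stands for the part that bears it (a point fixed in the world has none). Each returns a list of dicts, best first, with "score" (0 to 1); they miss things now and then, are a little off and sometimes report something else, mostly with a low value. They report only what shows in the picture. A call takes as long as a camera call. They do not tell look-alikes from the thing itself.
- nets.recognise(camera, target): "at" ([x, y, z] in m, in world coordinates, good to about 4 mm: the middle of the surface that is visible of it).
- nets.landmark_of(camera, target): "at" ([x, y, z] in m, in world coordinates, good to about 4 mm: a listed point, or the origin of a listed thing).
The state is a dict: "time": time; "joint_pos": joint angles; "joint_vel": joint speeds; "joint_efforts": joint torques, N m; "tool_pos": TCP position; "tool_rot": TCP orientation; "contact_force": force on the tool from outside, world axes, zero at the start; "ft_torque": the same for the moment, N m; "gripper_width": opening from 0.0 (shut) to 1.0 (fully open).
Only numpy, scipy, OpenCV 4.12 (cv2) and the standard library are available. Lean on these libraries where they do the work, as an engineer would, in place of code of your own. Each camera call takes 0.05 s, during which the arm holds its last target.

TASK

Take the loading rod from its stand, run it through the row of four ring nuts in the rack, and push on with a light hand until the row bears on the rack's end stop and all four nuts have clicked over the spring barb and sit between barb and collar. Do not force it: the clear nuts crack if they are pressed hard against the stop. Then lift the rod with its nuts out of the rack and lay it back, gently and level, in the two V posts of the stand the same way round, leaving the other things on the bench alone.

Things in the scene. Friction and masses are not known exactly. Their poses are not given: they have to be found in the camera images.
- rod: Loading rod, 0.15 kg, balancing near its collar. Origin on its axis at the collar's front face, x to the tip, z up. Along x in mm: orange grip, 22 wide, 24 high, -126 to -66; neck, diameter 22, -66 to -6; orange collar, diameter 34, -6 to 0; bare rod, diameter 22, 0 to 104; nose tapering to 10 wide, 104 to 120
- rod_barb (a point): Crest of the brass spring barb on the rod's top, 50 mm in front of the collar, 4.5 mm proud. It ramps up from 68 mm, dropping steeply to the collar side. A backed-up nut slid on from the tip presses it down (2 to 7 N of push per nut) and cannot slide off again; a nut not backed up is pushed along. Four nuts fill 48 mm, leaving about 2 mm
- rod_grip (a point): Centre of the rod's orange grip, on the axis, 96 mm behind the collar's front face; axes as the rod's. Grip it from above across its 22 mm width (y)
- rod_mid (a point): Point on the rod's axis 24 mm in front of the collar's face: midway between the two posts when the rod is central in the stand
- rod_tip (a point): End of the rod's nose, 120 mm in front of the collar's face
- rack: Loading rack, fixed to the bench: base 176 x 84 mm (x = -68 to 108), dark channel from x = -55 to 96 mm with its floor 50 mm above the bench and side lips 8 mm high, 37 mm apart. Origin at bench level on the channel's middle line; x runs along it from its open mouth, where the rod goes in, to the end stop. The nuts' bores lie on the line y = 0 (to 2 mm), z = 70 mm
- rack_stops (a point): Point on the bores' line 8 mm beyond the rack's origin: the nearest place for the near face of the white end stop, a fork open at the top (27 mm gap, 38 mm high) through which the rod passes and can be lifted. It is clamped fast 0 to 58 mm further on; this is not measured but felt when the row comes up against it. Nuts pressed on it with over 20 N crack, so come up to it slowly
- rack_mouth (a point): Point on the bores' line above the channel's open mouth: 55 mm before the rack's origin, 70 mm above the bench; x points into the channel
- stand: Rod stand, fixed to the bench: base 160 x 84 mm, two white V posts 12 mm thick at x = -60 and +60 mm, their 90-degree notches open at the top and 40 mm wide there. Origin under its centre, x along the notches. The rod lies with its tip towards +x, its neck in the post at -x and bare rod between barb and nose in the post at +x; the nuts hang between
- stand_rest (a point): Point midway between the two posts on the axis of a lying rod, 95 mm above the bench; x as the stand's
- nut1: Clear hexagonal ring nut of a push-button: 40 mm across flats, 46 mm across corners, 12 mm thick, round bore 24.5 mm, 13 g, standing on a flat in the channel with its bore level. Origin at the centre of its bore, half-way through; x along the bore. Nut 1 in the row, counted from the rack's mouth.
- nut2: Clear hexagonal ring nut of a push-button: 40 mm across flats, 46 mm across corners, 12 mm thick, round bore 24.5 mm, 13 g, standing on a flat in the channel with its bore level. Origin at the centre of its bore, half-way through; x along the bore. Nut 2 in the row, counted from the rack's mouth.
- nut3: Clear hexagonal ring nut of a push-button: 40 mm across flats, 46 mm across corners, 12 mm thick, round bore 24.5 mm, 13 g, standing on a flat in the channel with its bore level. Origin at the centre of its bore, half-way through; x along the bore. Nut 3 in the row, counted from the rack's mouth.
- nut4: Clear hexagonal ring nut of a push-button: 40 mm across flats, 46 mm across corners, 12 mm thick, round bore 24.5 mm, 13 g, standing on a flat in the channel with its bore level. Origin at the centre of its bore, half-way through; x along the bore. Nut 4 in the row, counted from the rack's mouth.
- button: Bystander: a clear push-button with a 33 mm rim, 33 mm high, standing on the bench; origin under its centre
- menu_block: Bystander: a white block 46 x 36 x 24 mm with a steel push-button on top; origin under its centre
- driver: Bystander: a screwdriver lying on the bench
There are look-alikes about, which are no part of the job. What is shaped like the rack but yellow is not meant.

How it is judged:
By the outcome, as a careful person would: the job done as asked, in the order asked, and still so for the second after the job is handed in, with the robot touching nothing.
It also fails if it takes over 70 s, if anything falls off the work surface, if the arm or the gripper's body presses on something with over 40 N, if the wrist force passes 120 N, or if a joint passes its speed limit or range.

## Working session

There is one attempt and no reset: what is moved stays moved. The work goes in short steps, Python scripts to look and compute and a tool call to move; the robot and the scene stay as the last step left them, time stands still between calls to the robot, and variables do not carry over. Pictures are saved under pics/ and viewed, and the job is handed in when it is done.

Besides the shell and the picture viewer there is one more tool, called after "Emit:" as name([rows], argument=value, ...), one row to a line, values as JSON. play_rows: Moves the arm, as the interface text tells. Its arguments: {"type":"object","properties":{"motion":{"type":"array","items":{"type":"array"}}},"required":["motion"]}

```bash
ls; mkdir -p pics
cat > h.py <<'E'
import numpy as np,cv2
from plant import state,cams,workorder,nets
def save(n,f):
    p,d=cams.grab_frame(n); cv2.imwrite('pics/'+f+'.png',cv2.cvtColor(p,cv2.COLOR_RGB2BGR)); np.save('pics/'+f+'.npy',d)
    i=cams.camera_info(n); np.savez('pics/'+f+'_i.npz',**{k:np.array(v) for k,v in i.items()}); return p,d,i
def px2w(i,u,v,d):
    K=np.array(i['K']);k1=float(i['k1'])
    xd=(u-K[0,2])/K[0,0];yd=(v-K[1,2])/K[1,1]
    x,y=xd,yd
    for _ in range(10):
        s=1+k1*(x*x+y*y);x,y=xd/s,yd/s
    R=cv2.Rodrigues(np.array(i['rvec'],float))[0]
    return (np.stack([x*d,y*d,d*np.ones_like(x)],-1)-np.array(i['tvec']).ravel())@R
def w2px(i,P):
    K=np.array(i['K']);R=cv2.Rodrigues(np.array(i['rvec'],float))[0]
    c=np.atleast_2d(P)@R.T+np.array(i['tvec']).ravel();x=c[:,0]/c[:,2];y=c[:,1]/c[:,2];s=1+float(i['k1'])*(x*x+y*y)
    return np.stack([K[0,0]*x*s+K[0,2],K[1,1]*y*s+K[1,2]],-1)
def full(i,d):
    v,u=np.mgrid[0:420,0:560].astype(float); return px2w(i,u,v,d)
E
python3 - <<'E'
from h import *
for n in['scene','top']:
    p,d,i=save(n,n+'1'); print(i)
    for t in['rod','rod_grip','rod_mid','rod_tip','rod_barb','rack','rack_mouth','rack_stops','stand','stand_rest','nut1']:
        r=nets.landmark_of(n,t); print(n,t,[(np.round(q['at'],3).tolist(),round(q['score'],2)) for q in r[:4]])
print(state())
E
```

```text
pics
{'K': array([[451.68432471,   0.        , 278.08233235],
       [  0.        , 451.68432471, 207.79911586],
       [  0.        ,   0.        ,   1.        ]]), 'k1': -0.11740070066002384, 'rvec': array([ 2.095141  ,  1.40748714, -0.49658573]), 'tvec': array([-0.23804475, -0.31884852,  1.34395822])}
scene rod [([0.564, 0.207, 0.095], 0.64)]
scene rod_grip [([0.551, 0.11, 0.093], 0.76), ([0.569, 0.219, -0.0], 0.48)]
scene rod_mid [([0.574, 0.227, 0.093], 0.97)]
scene rod_tip [([0.59, 0.319, 0.093], 0.84), ([0.539, -0.081, 0.07], 0.49)]
scene rod_barb [([0.58, 0.256, 0.111], 0.8)]
scene rack [([0.343, -0.095, -0.001], 0.87), ([0.533, -0.092, -0.002], 0.78), ([0.536, -0.087, 0.073], 0.6)]
scene rack_mouth [([0.337, -0.15, 0.075], 0.83), ([0.524, -0.143, 0.072], 0.64), ([0.571, 0.222, 0.003], 0.22)]
scene rack_stops [([0.535, -0.09, 0.074], 0.73), ([0.54, -0.083, 0.072], 0.72), ([0.346, -0.088, 0.072], 0.56), ([0.588, 0.323, 0.095], 0.5)]
scene stand [([0.57, 0.221, 0.002], 0.63)]
scene stand_rest [([0.578, 0.254, 0.112], 0.71), ([0.571, 0.223, 0.098], 0.63)]
scene nut1 [([0.53, -0.
[... 1245 characters left out ...]
.223, -0.001], 0.47)]
{'time': 1.2, 'joint_pos': array([-1.30604668e+00,  5.26893390e-02,  1.61291351e+00, -2.51674261e-06,
        1.47600117e+00, -1.19018253e-01]), 'joint_vel': array([-0.00010636,  0.00099943, -0.00137782,  0.00195347,  0.00108316,
        0.00117508]), 'joint_efforts': array([ 3.54608392e-04, -3.93681729e+01, -3.70462489e+01, -5.09818585e-05,
        4.84103803e-04, -1.90143730e-06]), 'tool_pos': array([ 0.23399318, -0.57951794,  0.23130211]), 'tool_rot': array([ 0.58617408,  0.39547093,  0.58618132, -0.39546702]), 'contact_force': array([-0.59702396,  0.24619301,  0.00670808]), 'ft_torque': array([0.00993495, 0.06063247, 0.0035325 ]), 'gripper_width': 1.000941421556407}
```

View pics/scene1.png

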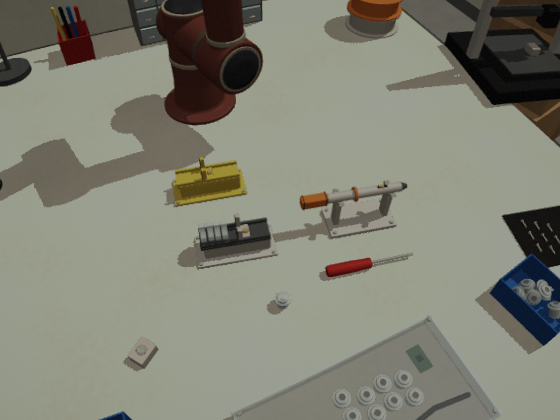

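View pics/top1.png

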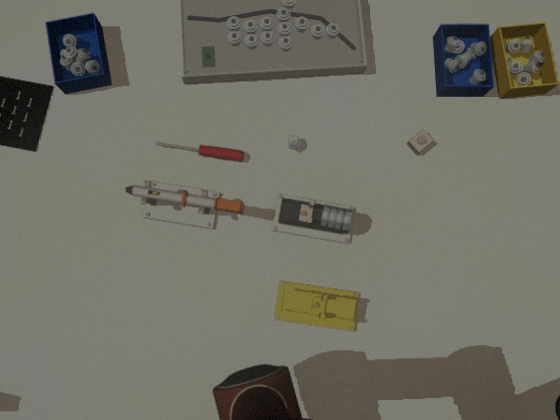

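Run:
```python
import cv2
im=cv2.imread('pics/top1.png')
a=im[130:330,180:340] if 0 else im
cv2.imwrite('pics/top1b.png',cv2.resize(im[120:320,130:400],None,fx=2.9,fy=2.9,interpolation=cv2.INTER_CUBIC))
```

```text
(no output)
```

View pics/top1b.png

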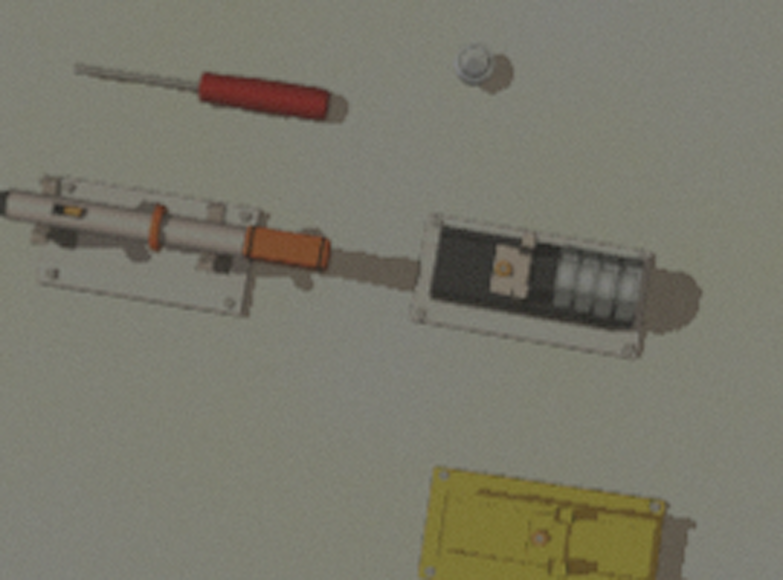

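Run:
```python
from h import *
i=np.load('pics/top1_i.npz');d=np.load('pics/top1.npy');W=full(i,d)
p=cv2.imread('pics/top1.png')
def fit(m,name):
    q=W[m];c=q[:,:2].mean(0);u,s,vt=np.linalg.svd(q[:,:2]-c,full_matrices=False);a=vt[0]
    if a[1]<0:a=-a
    t=(q[:,:2]-c)@a;n=(q[:,:2]-c)@np.array([-a[1],a[0]])
    print(name,len(q),c.round(4),'yaw deg',np.degrees(np.arctan2(a[1],a[0])).round(2),'t',np.percentile(t,[1,99]).round(4),'n',np.percentile(n,[1,50,99]).round(4),'z',np.percentile(q[:,2],[2,50,98]).round(4)); return c,a
V,U=np.mgrid[0:420,0:560]
x,y,z=W[...,0],W[...,1],W[...,2]
rod=(z>0.098)&(z<0.115)&(x>.5)&(x<.65)&(y>0.05)&(y<.37)
fit(rod,'rod')
hsv=cv2.cvtColor(p,cv2.COLOR_BGR2HSV)
org=(hsv[...,0]<15)&(hsv[...,1]>150)&rod
fit(org&(y<.18),'grip'); fit(org&(y>.18),'collar')
rk=(x>.44)&(x<.62)&(y>-.22)&(y<.06)
for lo,hi in[(.003,.03),(.046,.054),(.054,.062),(.08,.1),(.1,.13)]:
    m=rk&(z>lo)&(z<hi)
    if m.sum()>5: fit(m,'rack%g-%g'%(lo,hi))
    m=(x>.5)&(x<.64)&(y>.08)&(y<.36)&(z>lo)&(z<hi)
    if m.sum()>5: fit(m,'stand%g-%g'%(lo,hi))
```

```text
rod 1239 [0.5631 0.1964] yaw deg 80.15 t [-0.1145  0.1201] n [-0.0196  0.0002  0.0169] z [0.0985 0.1047 0.1104]
grip 227 [0.5492 0.1102] yaw deg 80.27 t [-0.0272  0.0237] n [-0.0099 -0.0003  0.01  ] z [0.1027 0.1068 0.1106]
collar 20 [0.5626 0.2021] yaw deg 170.82 t [-0.0146  0.0111] n [-0.0018 -0.0001  0.0016] z [0.1048 0.1088 0.1136]
rack0.003-0.03 1743 [ 0.5229 -0.0701] yaw deg 85.36 t [-0.1409  0.1225] n [-0.0953  0.014   0.0819] z [0.0031 0.0068 0.0224]
stand0.003-0.03 2078 [0.5614 0.2253] yaw deg 84.61 t [-0.1318  0.1242] n [-0.0756  0.0084  0.0583] z [0.0031 0.0094 0.0154]
rack0.046-0.054 630 [ 0.5382 -0.0409] yaw deg 73.67 t [-0.0923  0.0468] n [-0.0238 -0.0002  0.0264] z [0.0465 0.0503 0.0538]
stand0.046-0.054 10 [0.5605 0.2331] yaw deg 80.69 t [-0.073   0.0543] n [-0.0057  0.001   0.0042] z [0.0462 0.0488 0.0535]
rack0.054-0.062 453 [ 0.5348 -0.056 ] yaw deg 73.06 t [-0.0843  0.0624] n [-0.0313  0.0004  0.0267] z [0.0542 0.0573 0.0612]
stand0.054-0.062 11 [0.5601 0.2389] yaw deg 79.98 t [-0.0785  0.0493] n [-0.0051  0.0017  0.0027] z [0.0542 0.0574 0.0614]
rack0.08-0.1 451 [ 0.5272 -0.1041] yaw deg 77.55 t [-0.0351  0.0517] n [-0.0208  0.0002  0.0225] z [0.0807 0.0887 0.0933]
stand0.08-0.1 351 [0.5642 0.2156] yaw deg 79.55 t [-0.1349  0.1075] n [-0.0274  0.0064  0.0216] z [0.0839 0.0965 0.0999]
stand0.1-0.13 1119 [0.5628 0.1938] yaw deg 80.06 t [-0.1119  0.1218] n [-0.0115 -0.      0.0127] z [0.1004 0.1051 0.1105]
```

The real rack is the one with dark channel, white base and clear nuts at (315,215) in the top picture. The all-yellow one at (318,305) is the look-alike. The rod lies on the stand with its grip at (230,206) and tip at (130,190). Next I'll refine the axes using colour and depth.

Run:
```python
from h import *
from scipy.spatial.transform import Rotation as Rr
s=state();w,a,b,c=s['tool_rot'];R=Rr.from_quat([a,b,c,w]).as_matrix();print(R.round(3))
i=cams.camera_info('wrist');Rc=cv2.Rodrigues(np.array(i['rvec'],float))[0];C=-Rc.T@np.array(i['tvec']).ravel()
print('cam pos in tool',(R.T@(C-s['tool_pos'])).round(3),'cam axes in tool (rows: x,y,z)',(Rc@R).round(3),i['K'][0][0])
for n in['scene','top']:
  i=np.load(f'pics/{n}1_i.npz');d=np.load(f'pics/{n}1.npy');W=full(i,d);x,y,z=W[...,0],W[...,1],W[...,2]
  p=cv2.imread(f'pics/{n}1.png').astype(int)
  dark=(p.max(-1)<75)&(x>.46)&(x<.62)&(y>-.2)&(y<.06)&(z>.04)&(z<.065)
  q=W[dark][:,:2].astype(np.float32); r=cv2.minAreaRect(q);print(n,'dark',len(q),r)
  g=(z>.073)&(x>.46)&(x<.62)&(y>-.2)&(y<.06);q=W[g];a=np.array([np.cos(np.radians(80)),np.sin(np.radians(80))])
  t=(q[:,:2]-np.array([.535,-.09]))@a; h=np.histogram(t,np.arange(-.08,.08,.004));print([(round(float(e),3),int(k)) for e,k in zip(h[1],h[0])])
```

```text
[[-0.     0.927  0.374]
 [ 0.     0.374 -0.927]
 [-1.    -0.    -0.   ]]
cam pos in tool [-0.142  0.075  0.   ] cam axes in tool (rows: x,y,z) [[ 0.001  0.     1.   ]
 [-0.297 -0.955  0.   ]
 [ 0.955 -0.297 -0.   ]] 350.77682887486424
scene dark 1072 ((0.5423001050949097, -0.06832893192768097), (0.14984282851219177, 0.05194251611828804), 79.89771270751953)
[(-0.08, 0), (-0.076, 0), (-0.072, 0), (-0.068, 0), (-0.064, 0), (-0.06, 0), (-0.056, 0), (-0.052, 9), (-0.048, 36), (-0.044, 34), (-0.04, 30), (-0.036, 5), (-0.032, 35), (-0.028, 36), (-0.024, 32), (-0.02, 14), (-0.016, 36), (-0.012, 35), (-0.008, 18), (-0.004, 25), (0.0, 35), (0.004, 34), (0.008, 10), (0.012, 0), (0.016, 0), (0.02, 0), (0.024, 0), (0.028, 24), (0.032, 29), (0.036, 29), (0.04, 1), (0.044, 0), (0.048, 0), (0.052, 0), (0.056, 0), (0.06, 0), (0.064, 0), (0.068, 0), (0.072, 0)]
top dark 880 ((0.5344434976577759, -0.06957495957612991), (0.1497035175561905, 0.0515289381146431), 79.71793365478516)
[(-0.08, 0), (-0.076, 0), (-0.072, 0), (-0.068, 0), (-0.064, 0), (-0.06, 0), (-0.056, 0), (-0.052, 28), (-0.048, 35), (-0.044, 43), (-0.04, 14), (-0.036, 29), (-0.032, 39), (-0.028, 38), (-0.024, 19), (-0.02, 39), (-0.016, 38), (-0.012, 44), (-0.008, 15), (-0.004, 39), (0.0, 39), (0.004, 30), (0.008, 0), (0.012, 0), (0.016, 0), (0.02, 0), (0.024, 9), (0.028, 20), (0.032, 24), (0.036, 10), (0.04, 0), (0.044, 0), (0.048, 0), (0.052, 0), (0.056, 0), (0.06, 0), (0.064, 0), (0.068, 0), (0.072, 0)]
```

Emit:
play_rows([
  [-1,[0.03,0.04,0],0.14],
  [-1,[0.06,0.08,0],0.28],
  [-1,[0.09,0.12,0],0.42],
  [-1,[0.12,0.16,0],0.56],
  [-1,[0.14,0.21,0],0.7],
])

```text
time: 1.7
tool_pos: [0.3739, -0.3717, 0.2315]
tool_rot: [0.687, 0.168, 0.686, -0.169]
contact_force: [1.2, -0.1, -0.1]
gripper_width: 1.003
```

Emit:
play_rows([
  [-1,[0.03,0.04,0],0.1],
  [-1,[0.06,0.08,0],0.2],
  [-1,[0.09,0.12,0],0.31],
  [-1,[0.12,0.16,0],0.31],
  [-1,[0.14,0.2,0],0.31],
])

```text
time: 2.2
tool_pos: [0.5139, -0.1712, 0.2316]
tool_rot: [0.705, 0.062, 0.704, -0.062]
contact_force: [0.2, -0.3, 0.0]
gripper_width: 1.001
```

Emit:
play_rows([
  [-1,[0.02,0.04,0],0],
  [-1,[0.03,0.08,-0.02],0],
  [-1,[0.03,0.11,-0.02],0],
  [-1,[0.03,0.11,-0.02],0],
])

```text
time: 2.6
tool_pos: [0.5423, -0.0597, 0.2104]
tool_rot: [0.704, 0.061, 0.705, -0.06]
contact_force: [0.2, -0.3, 1.3]
gripper_width: 0.999
```

Run:
```python
from h import *
s=state();print(s['time'],s['tool_pos'],s['tool_rot'])
p,d,i=save('wrist','w1')
for t in['rack','rack_mouth','rack_stops','nut1','rod_grip']:
    r=nets.landmark_of('wrist',t); print(t,[(np.round(q['at'],4).tolist(),round(q['score'],2)) for q in r[:4]])
```

```text
2.6 [ 0.54225734 -0.05973927  0.21043792] [ 0.70390041  0.06125904  0.70506935 -0.06040492]
rack [([0.3415, -0.0951, 0.0002], 0.84), ([0.5329, -0.0893, 0.0026], 0.65), ([0.5294, -0.1005, 0.0707], 0.39)]
rack_mouth [([0.3322, -0.149, 0.0706], 0.78)]
rack_stops [([0.5376, -0.0803, 0.0721], 0.89)]
nut1 [([0.5357, -0.0894, 0.071], 0.72), ([0.5248, -0.1355, 0.0695], 0.55)]
rod_grip []
```

View pics/w1.png

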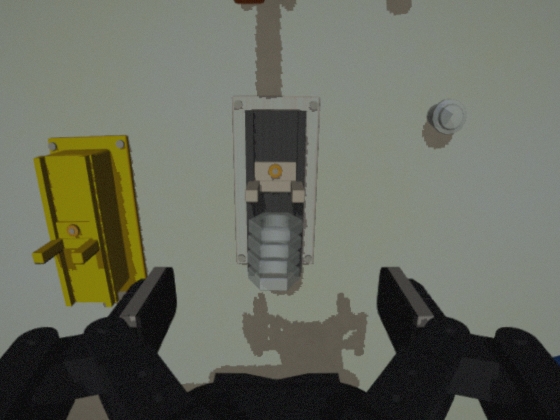

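```bash
cat > rk.py <<'E'
from h import *
def rack(f='w1'):
    i=np.load(f'pics/{f}_i.npz');d=np.load(f'pics/{f}.npy');W=full(i,d);x,y,z=W[...,0],W[...,1],W[...,2]
    roi=(x>.44)&(x<.62)&(y>-.2)&(y<.06)&(d>0)
    p=cv2.imread(f'pics/{f}.png').astype(int)
    dark=(p.max(-1)<75)&roi&(z>.045)&(z<.053)
    print('dark floor',cv2.minAreaRect(W[dark][:,:2].astype(np.float32)))
    base=roi&(z>.004)&(z<.025)&(p.min(-1)>90); q=W[base]; print('base z',np.percentile(q[:,2],[5,50,95]))
    rect=cv2.minAreaRect(q[:,:2].astype(np.float32));print('base',rect)
    th=np.radians(79.9);a=np.array([np.cos(th),np.sin(th)]);n=np.array([-a[1],a[0]]);o=np.array([.5345,-.09])
    T=((W[...,:2]-o)@a);N=((W[...,:2]-o)@n)
    for lo in np.arange(-.06,.1,.006):
        r=[]
        for nm,zl,zh in(('floor',.044,.053),('lip',.054,.062),('top',.084,.1),('mid',.063,.084)):
            m=roi&(T>lo)&(T<lo+.006)&(z>zl)&(z<zh)&(abs(N)<.04)
            if m.sum()>4: r.append((nm,int(m.sum()),*(1000*np.percentile(N[m],[3,50,97])).round(1).tolist(),round(float(np.median(z[m]))*1000,1)))
        print(round(lo*1000),r)
rack()
E
python3 rk.py; python3 -c "
import cv2
im=cv2.imread('pics/w1.png');cv2.imwrite('pics/w1b.png',cv2.resize(im[80:300,215:335],None,fx=2.7,fy=2.7,interpolation=2))"
```

```text
dark floor ((0.5391235947608948, -0.07121501863002777), (0.14900752902030945, 0.051802705973386765), 79.5844955444336)
base z [0.00664586 0.00806027 0.00987839]
base ((0.5389240384101868, -0.07195247709751129), (0.17499250173568726, 0.08441370725631714), 79.49333190917969)
-60 []
-54 [('floor', 5, -26.5, -26.4, -26.3, 49.1), ('lip', 9, -24.9, -24.9, 12.4, 58.1), ('top', 196, -13.8, 0.1, 13.9, 90.0), ('mid', 80, -22.9, -15.5, 22.9, 76.9)]
-48 [('floor', 7, -26.3, -26.2, 16.1, 50.0), ('lip', 26, -24.7, -22.9, 23.8, 58.0), ('top', 263, -14.4, 0.1, 13.9, 89.7), ('mid', 145, -22.7, -15.4, 22.4, 77.6)]
-42 [('floor', 5, -26.1, -26.0, -26.0, 50.1), ('lip', 7, -24.7, -24.6, -23.9, 58.0), ('top', 121, -11.8, -0.7, 12.1, 88.4), ('mid', 82, -21.1, 11.4, 21.3, 77.5)]
-36 [('floor', 10, -26.9, -0.5, 25.2, 50.0), ('lip', 11, -25.3, -24.5, -22.9, 57.9), ('top', 223, -13.4, 0.9, 14.6, 90.1), ('mid', 104, -22.8, -15.2, 22.5, 77.4)]
-30 [('floor', 11, -26.8, 24.8, 25.0, 50.2), ('lip', 14, -25.3, -24.4, 23.4, 58.2), ('top', 273, -13.3, 0.1, 13.6, 89.3), ('mid', 147, -21.7, 15.0, 22.4, 76.6)]
-24 [('flo
[... 1466 characters left out ...]
4, -1.3, 21.8, 57.7)]
48 [('floor', 208, -25.1, -0.8, 22.5, 50.3), ('lip', 172, -25.0, -3.0, 22.5, 57.5)]
54 [('floor', 295, -19.5, -1.3, 16.9, 50.0), ('lip', 106, -25.9, -19.9, 22.5, 58.0)]
60 [('floor', 308, -19.3, -1.7, 16.7, 50.3), ('lip', 112, -25.6, -1.4, 23.0, 58.0)]
66 [('floor', 320, -20.0, -1.7, 16.8, 50.3), ('lip', 105, -25.5, 17.1, 23.0, 58.3)]
72 [('floor', 323, -20.0, -1.2, 16.7, 50.2), ('lip', 110, -25.4, 17.1, 22.9, 58.3)]
78 [('floor', 350, -19.9, -1.2, 16.6, 50.2), ('lip', 119, -26.1, -20.2, 22.7, 58.2)]
84 [('floor', 334, -19.8, -2.0, 16.6, 50.2), ('lip', 111, -26.0, 16.9, 22.6, 58.0)]
90 [('floor', 222, -19.6, 0.5, 21.7, 50.1), ('lip', 75, -25.8, -20.2, 22.5, 58.1)]
96 []
```

View pics/w1b.png

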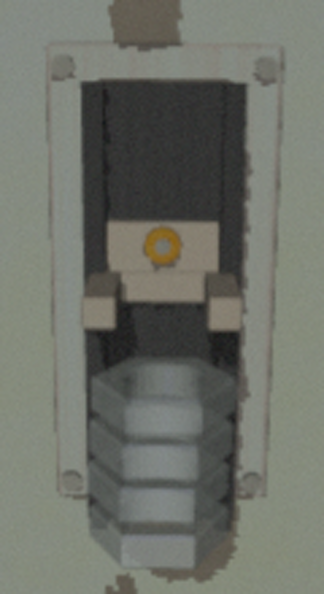

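Emit:
play_rows([
  [-1,[0.005,0.05,0.01],0],
  [-1,[0.01,0.1,0.02],0],
  [-1,[0.01,0.15,0.02],0],
  [-1,[0.01,0.19,0.02],0],
  [-1,[0.01,0.19,0.02],0],
])

```text
time: 3.4
tool_pos: [0.5526, 0.1302, 0.2317]
tool_rot: [0.705, 0.062, 0.704, -0.06]
contact_force: [-0.2, -0.9, -0.4]
gripper_width: 1.001
```

```bash
cat > rod.py <<'E'
from h import *
import sys
from scipy.spatial.transform import Rotation as Rr
f=sys.argv[1]
s=state();w,a,b,c=s['tool_rot'];R=Rr.from_quat([a,b,c,w]).as_matrix();print(s['time'],s['tool_pos'],'tool y yaw',np.degrees(np.arctan2(R[1,1],R[0,1])),R[:,0].round(4))
p,d,i=save('wrist',f)
W=full(i,d);x,y,z=W[...,0],W[...,1],W[...,2]
p=cv2.imread(f'pics/{f}.png');hsv=cv2.cvtColor(p,cv2.COLOR_BGR2HSV)
roi=(x>.48)&(x<.66)&(y>.03)&(y<.38)&(d>0)
org=(hsv[...,0]<15)&(hsv[...,1]>150)&roi&(z>.09)
o=np.array([.5492,.1102]);th=np.radians(80.1);A=np.array([np.cos(th),np.sin(th)]);n=np.array([-A[1],A[0]])
T=((W[...,:2]-o)@A);N=((W[...,:2]-o)@n)
q=T[org];h=np.histogram(q,np.arange(-.05,.13,.003));print([(round(float(e*1000)),int(k)) for e,k in zip(h[1],h[0]) if k])
for lo in np.arange(-.04,.23,.01):
    r=[]
    for nm,zl,zh in(('up',.096,.13),('notch',.06,.096),):
        m=roi&(T>lo)&(T<lo+.01)&(z>zl)&(z<zh)&(abs(N)<.03)
        if m.sum()>4: r.append((nm,int(m.sum()),*(1000*np.percentile(N[m],[2,50,98])).round(1).tolist(),(1000*np.percentile(z[m],[50,95])).round(1).tolist()))
    print(round(lo*1000),r)
base=roi&(z>.004)&(z<.02)&(p.min(-1)>90);print('base',cv2.minAreaRect(W[base][:,:2].astype(np.float32)))
E
python3 rod.py w2
```

```text
3.4 [0.55255856 0.13021125 0.23174918] tool y yaw 80.09573767803889 [ 6.0e-04  1.5e-03 -1.0e+00]
[(-32, 26), (-29, 30), (-26, 17), (-23, 14), (-20, 12), (-17, 13), (-14, 13), (-11, 19), (-8, 15), (-5, 16), (-2, 18), (1, 16), (4, 17), (7, 13), (10, 17), (13, 16), (16, 22), (19, 19), (22, 29), (25, 49), (31, 1), (88, 117), (91, 112)]
-40 [('up', 18, -12.0, -2.2, 6.8, [105.5, 105.9])]
-30 [('up', 285, -13.9, -3.0, 7.8, [106.1, 107.3])]
-20 [('up', 298, -13.7, -3.8, 6.9, [106.1, 107.2])]
-10 [('up', 310, -13.6, -3.0, 7.7, [105.9, 107.2])]
0 [('up', 315, -13.5, -3.0, 7.5, [106.0, 107.2])]
10 [('up', 332, -14.2, -2.9, 7.4, [105.9, 107.1])]
20 [('up', 360, -13.5, -2.9, 7.4, [105.6, 107.2]), ('notch', 5, -14.5, 7.5, 7.6, [95.0, 95.7])]
30 [('up', 331, -13.4, -2.9, 6.6, [103.6, 105.6]), ('notch', 5, 7.4, 7.5, 7.5, [95.8, 96.0])]
40 [('up', 372, -22.8, -2.9, 16.8, [103.4, 105.5]), ('notch', 63, -27.7, -14.2, 20.8, [93.6, 95.7])]
50 [('up', 495, -25.0, -2.9, 18.3, [102.2, 105.6]), ('notch', 290, -27.7, 8.2, 21.7, [93.5, 95.8])]
60 [('up', 369, -13.8, -2.9, 7.1, [103.8, 106.0])]
70 [('up', 364, -13.7, -2.9, 7.0, [103.7, 105.8])]
80 [('up', 437, -17.0, -2.9, 10.7, [104.5, 110.5]), ('notch', 7, 7.8, 7.8, 7.9, [94.2, 95.5])]
90 [('up', 484, -18.6, -3.2, 11.5, [104.7, 111.1])]
100 [('up', 399, -13.4, -2.9, 7.6, [103.8, 105.6])]
110 [('up', 423, -13.3, -2.8, 7.5, [103.6, 105.7]), ('notch', 7, -14.3, -14.3, 5.0, [94.4, 95.7])]
120 [('up', 426, -13.2, -2.8, 7.4, [103.6, 105.8])]
130 [('up', 423, -13.1, -2.8, 7.3, [103.7, 105.6])]
140 [('up', 443, -13.0, -2.8, 7.2, [103.8, 109.4])]
150 [('up', 428, -12.9, -2.8, 7.2, [103.6, 107.3]), ('notch', 12, 7.9, 8.0, 8.1, [95.1, 95.5])]
160 [('up', 18, -12.9, 3.8, 7.6, [101.0, 102.9]), ('notch', 11, -15.5, 7.9, 10.1, [74.1, 95.3])]
170 []
180 []
190 []
200 []
210 []
220 []
base ((0.5708135366439819, 0.21668508648872375), (0.15033717453479767, 0.08484533429145813), 80.22035217285156)
```

View pics/w2.png

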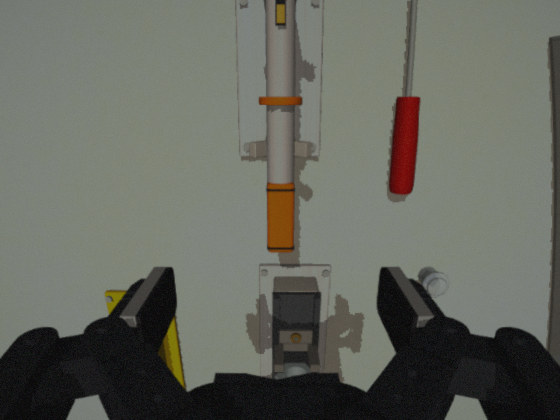

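The rod's grip runs from rows 185 to 248, centred on column 281, with its axis parallel to the tool. I'll descend onto the grip centre.

Emit:
play_rows([
  [-1,[-0.001,-0.023,-0.035],0],
  [-1,[-0.001,-0.023,-0.08],0],
  [-1,[-0.001,-0.023,-0.12],0],
  [-1,[-0.001,-0.023,-0.145],0],
  [-1,[-0.001,-0.023,-0.158],0],
])

```text
time: 3.95
tool_pos: [0.5499, 0.1018, 0.0701]
tool_rot: [0.703, 0.063, 0.706, -0.064]
contact_force: [-0.6, 0.4, -0.6]
gripper_width: 0.996
```

Emit:
play_rows([
  [-1,[0,0,0],0],
  [-0.3,[0,0,0],0],
  [0,[0,0,0],0],
  [0.2,[0,0,0],0],
  [0.3,[0,0,0],0],
])

```text
time: 4.45
tool_pos: [0.5524, 0.104, 0.0746]
tool_rot: [0.705, 0.063, 0.704, -0.062]
contact_force: [0.2, -1.1, -0.7]
gripper_width: 0.348
```

Run:
```python
from h import *
s=state();print(s['tool_pos'],s['contact_force'],s['gripper_width']); save('wrist','w3')
```

```text
[0.55243517 0.10403209 0.07464759] [ 0.16918927 -1.05457827 -0.72316146] 0.3483818233752183
```

View pics/w3.png

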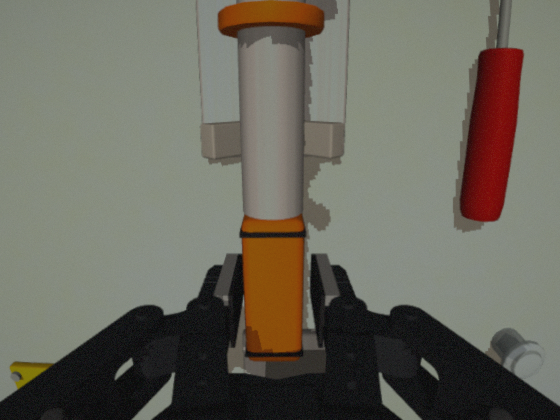

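Emit:
play_rows([
  [0.6,[0,0,0],0],
  [0.8,[0,0,0],0],
  [1,[0,0,0],0],
  [1,[0,0,0],0],
])

```text
time: 4.9
tool_pos: [0.5515, 0.1042, 0.0738]
tool_rot: [0.704, 0.062, 0.705, -0.062]
contact_force: [-3.8, 0.6, 5.5]
gripper_width: 0.248
```

Run:
```python
from h import *
for k in range(4):
    cams.grab_frame('wrist'); s=state();print(s['tool_pos'],s['contact_force'],s['gripper_width'])
```

```text
[0.55149313 0.10415306 0.07381364] [-3.05248889 -0.49834262  4.685935  ] 0.24813085472302693
[0.55148734 0.10417759 0.07380766] [-4.38947887  0.363253    4.89456562] 0.251538370223271
[0.55144623 0.10419492 0.07378563] [-3.80668433  0.96462572  5.61613448] 0.2458228820026503
[0.55147004 0.10418015 0.07378848] [-4.48637997  0.66719038  5.33482321] 0.2505548542073804
```

Emit:
play_rows([
  [1,[0,0,0.005],0],
  [1,[0,0,0.015],0],
  [1,[0,0,0.03],0],
  [1,[0,0,0.055],0],
  [1,[0,0,0.08],0],
])

```text
time: 5.6
tool_pos: [0.5516, 0.1038, 0.1548]
tool_rot: [0.704, 0.062, 0.704, -0.063]
contact_force: [1.1, 0.6, -2.0]
gripper_width: 0.253
```

Emit:
play_rows([
  [1,[0,0,0.02],0],
  [1,[0,0,0.04],0],
  [1,[0,0,0.04],0],
])

```text
time: 5.9
tool_pos: [0.554, 0.104, 0.1983]
tool_rot: [0.707, 0.063, 0.701, -0.062]
contact_force: [0.2, -0.5, -0.7]
gripper_width: 0.249
```

```bash
cat > held.py <<'E'
from h import *
import sys
from scipy.spatial.transform import Rotation as Rr
f=sys.argv[1]
s=state();w,a,b,c=s['tool_rot'];R=Rr.from_quat([a,b,c,w]).as_matrix();print(s['time'],s['tool_pos'].round(4),'tool y yaw',np.degrees(np.arctan2(R[1,1],R[0,1])).round(2),'F',s['contact_force'].round(1),s['gripper_width'])
p,d,i=save('wrist',f)
W=(full(i,d)-s['tool_pos'])@R  # tool frame: x down along fingers, y fwd along rod, z jaw
X,Y,Z=-W[...,0],W[...,1],W[...,2]
bgr=cv2.imread(f'pics/{f}.png');hsv=cv2.cvtColor(bgr,cv2.COLOR_BGR2HSV)
org=(hsv[...,0]<15)&(hsv[...,1]>150)&(d>0)&(abs(Z)<.02)&(X>.0)&(X<.05)
q=Y[org];h=np.histogram(q,np.arange(-.06,.13,.003));print('orange Y',[(round(float(e*1000)),int(k)) for e,k in zip(h[1],h[0]) if k])
for lo in np.arange(-.02,.16,.01):
    m=(d>0)&(Y>lo)&(Y<lo+.01)&(abs(Z)<.018)&(X>.012)&(X<.05)
    if m.sum()>10:
        t=m&(X>np.percentile(X[m],50)-.004)
        print(round(lo*1000),'Z edges',(1000*np.percentile(Z[t],[2,50,98])).round(1),'crest',(1000*np.percentile(X[t&(abs(Z-np.median(Z[t]))<.003)],50)).round(1))
E
python3 held.py w4
```

```text
5.9 [0.554  0.104  0.1983] tool y yaw 79.85 F [ 0.2 -0.5 -0.7] 0.24870166045921588
orange Y [(-24, 172), (-21, 141), (-18, 170), (-15, 139), (-12, 147), (-9, 144), (-6, 86), (-3, 79), (0, 74), (3, 76), (6, 85), (9, 87), (12, 90), (15, 84), (18, 92), (21, 83), (24, 80), (27, 85), (30, 93), (33, 293), (36, 1), (93, 720), (96, 762), (99, 459), (102, 3)]
-20 Z edges [-12.4  -1.5   9.6] crest 29.8
-10 Z edges [-13.8  -1.5  11. ] crest 29.8
0 Z edges [-15.2  -1.1  13.4] crest 29.8
10 Z edges [-17.5   0.3  17.2] crest 29.7
20 Z edges [-11.9  -1.5   9. ] crest 29.8
30 Z edges [-11.7  -1.5   8.8] crest 29.0
40 Z edges [-10.6  -1.5   7.3] crest 28.5
50 Z edges [-10.5  -1.5   7.4] crest 28.4
60 Z edges [-10.6  -1.8   7.2] crest 28.6
70 Z edges [-10.8  -1.8   7.1] crest 28.6
80 Z edges [-10.8  -1.8   6.9] crest 28.6
90 Z edges [-15.5  -2.   11.5] crest 30.7
100 Z edges [-14.2  -1.7  10.6] crest 34.2
```

View pics/w4.png

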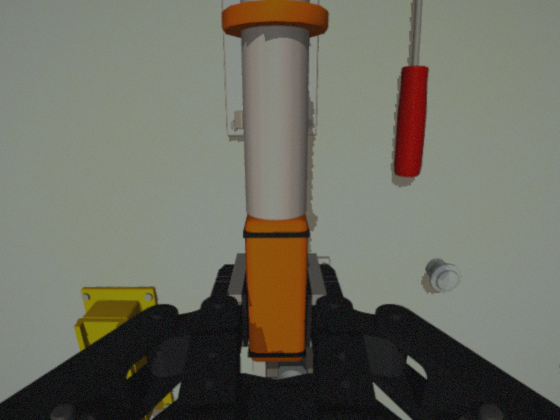

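Emit:
play_rows([
  [1,[-0.003,-0.025,0],0],
  [1,[-0.009,-0.07,0],0],
  [1,[-0.016,-0.115,0],0],
  [1,[-0.022,-0.16,0],0],
  [1,[-0.028,-0.205,0],0],
])

```text
time: 6.45
tool_pos: [0.5224, -0.1025, 0.1918]
tool_rot: [0.704, 0.063, 0.705, -0.062]
contact_force: [0.6, 0.3, -1.0]
gripper_width: 0.249
```

Emit:
play_rows([
  [1,[-0.007,-0.045,0],0],
  [1,[-0.013,-0.09,0],0],
  [1,[-0.02,-0.135,0],0],
  [1,[-0.027,-0.18,0],0],
  [1,[-0.034,-0.225,0],0],
])

```text
time: 6.95
tool_pos: [0.4884, -0.3275, 0.1917]
tool_rot: [0.704, 0.063, 0.705, -0.062]
contact_force: [0.8, 0.6, -2.4]
gripper_width: 0.248
```

Emit:
play_rows([
  [1,[-0.003,-0.025,-0.02],0],
  [1,[-0.008,-0.05,-0.05],0],
  [1,[-0.008,-0.06,-0.05],0],
  [1,[-0.008,-0.06,-0.05],0],
  [1,[-0.008,-0.06,-0.05],0],
])

```text
time: 7.45
tool_pos: [0.4822, -0.3858, 0.1442]
tool_rot: [0.705, 0.062, 0.704, -0.062]
contact_force: [-0.5, -0.5, -1.2]
gripper_width: 0.251
```

```bash
python3 held.py w5
python3 - <<'E'
from h import *
save('top','t2');save('scene','s2')
for n in['top','scene']:
  for t in['rod_tip','rod_barb']:
    cams
    r=nets.landmark_of(n,t); print(n,t,[(np.round(q['at'],3).tolist(),round(q['score'],2)) for q in r[:3]])
E
```

```text
7.45 [ 0.4822 -0.3858  0.1442] tool y yaw 79.88 F [-0.5 -0.5 -1.2] 0.25107517691063125
orange Y [(-24, 107), (-21, 136), (-18, 232), (-15, 149), (-12, 143), (-9, 122), (-6, 111), (-3, 83), (0, 83), (3, 76), (6, 85), (9, 100), (12, 83), (15, 100), (18, 84), (21, 90), (24, 79), (27, 78), (30, 96), (33, 304), (36, 8), (93, 450), (96, 944), (99, 573), (102, 4)]
-20 Z edges [-11.1  -0.2  10.7] crest 32.7
-10 Z edges [-12.6  -0.2  12.3] crest 32.7
0 Z edges [-13.   -0.2  12.9] crest 32.7
10 Z edges [-17.2  -0.2  17.1] crest 32.6
20 Z edges [-10.6  -0.2  10.2] crest 32.6
30 Z edges [-10.5  -0.2  10.1] crest 32.0
40 Z edges [-9.1 -0.3  8.6] crest 31.4
50 Z edges [-9.4 -0.3  8.4] crest 31.5
60 Z edges [-9.4 -0.6  8.6] crest 31.5
70 Z edges [-9.5 -0.6  8.4] crest 31.5
80 Z edges [-9.8 -0.9  8.1] crest 31.5
90 Z edges [-14.2  -0.8  12.7] crest 32.6
100 Z edges [-13.3  -0.6  11.6] crest 37.4
top rod_tip [([0.517, -0.166, 0.168], 0.67)]
top rod_barb [([0.509, -0.236, 0.18], 0.93)]
scene rod_tip [([0.518, -0.168, 0.163], 0.98)]
scene rod_barb [([0.508, -0.236, 0.184], 0.85), ([0.532, -0.09, -0.001], 0.68), ([0.482, -0.379, 0.168], 0.24)]
```

View pics/w5.png

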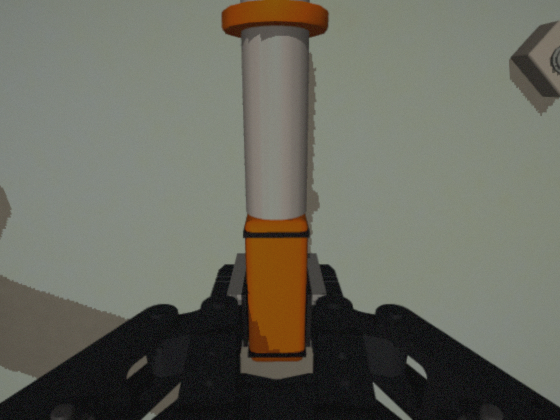

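View pics/t2.png

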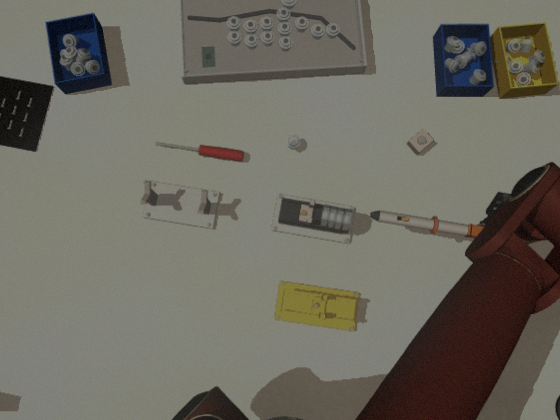

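Emit:
play_rows([
  [1,[0,0,-0.04],0],
  [1,[0,0,-0.08],0],
  [1,[0,0,-0.094],0],
  [1,[0,0,-0.094],0],
  [1,[0,0,-0.094],0],
])

```text
time: 8.3
tool_pos: [0.4824, -0.3867, 0.0508]
tool_rot: [0.705, 0.062, 0.704, -0.063]
contact_force: [0.1, 0.6, -0.6]
gripper_width: 0.248
```

```bash
sed -i "s/^    p,d=cams.grab_frame(n); cv2/    i=cams.camera_info(n); p,d=cams.grab_frame(n); cv2/; s/^    i=cams.camera_info(n); np.savez/    np.savez/" h.py; sed -n 3,6p h.py
python3 held.py w6
python3 - <<'E'
from h import *
save('top','t3');save('scene','s3')
for n in['top','scene']:
  for t in['rod_tip','rod_barb']:
    r=nets.landmark_of(n,t); print(n,t,[(np.round(q['at'],3).tolist(),round(q['score'],2)) for q in r[:3]])
s=state();print(s['time'],s['tool_pos'],s['contact_force'])
for f,b in(('t3',(190,250,265,500)),('s3',(190,270,130,300))):
  im=cv2.imread(f'pics/{f}.png')[b[0]:b[1],b[2]:b[3]];k=790/im.shape[1];cv2.imwrite(f'pics/{f}b.png',cv2.resize(im,None,fx=k,fy=k,interpolation=2))
E
```

```text
def save(n,f):
    i=cams.camera_info(n); p,d=cams.grab_frame(n); cv2.imwrite('pics/'+f+'.png',cv2.cvtColor(p,cv2.COLOR_RGB2BGR)); np.save('pics/'+f+'.npy',d)
    np.savez('pics/'+f+'_i.npz',**{k:np.array(v) for k,v in i.items()}); return p,d,i
def px2w(i,u,v,d):
8.3 [ 0.4824 -0.3867  0.0508] tool y yaw 79.87 F [ 0.1  0.6 -0.6] 0.247797968274284
orange Y [(-24, 118), (-21, 159), (-18, 197), (-15, 165), (-12, 142), (-9, 121), (-6, 108), (-3, 71), (0, 78), (3, 81), (6, 83), (9, 90), (12, 93), (15, 84), (18, 84), (21, 93), (24, 85), (27, 84), (30, 84), (33, 307), (36, 3), (93, 611), (96, 839), (99, 511), (102, 3)]
-20 Z edges [-11.4  -0.5  10.5] crest 32.2
-10 Z edges [-12.9  -0.5  12. ] crest 32.2
0 Z edges [-13.6  -0.5  13. ] crest 32.1
10 Z edges [-17.3  -0.1  17.1] crest 32.1
20 Z edges [-10.9  -0.5   9.9] crest 32.1
30 Z edges [-10.7  -0.5   9.8] crest 31.4
40 Z edges [-9.4 -0.5  8.4] crest 30.9
50 Z edges [-9.5 -0.5  8.3] crest 30.9
60 Z edges [-9.6 -0.8  8.3] crest 31.0
70 Z edges [-9.8 -0.8  8.3] crest 31.0
80 Z edges [-9.8 -1.1  7.9] crest 31.0
90 Z edges [-14.4  -1.   12.5] crest 32.6
100 Z edges [-13.6  -0.7  11.4] crest 36.6
top rod_tip [([0.515, -0.167, 0.075], 0.78)]
top rod_barb [([0.509, -0.238, 0.084], 0.82)]
scene rod_tip [([0.516, -0.169, 0.071], 0.61)]
scene rod_barb [([0.511, -0.237, 0.088], 0.83)]
8.65 [ 0.4821094  -0.38662853  0.0505658 ] [-0.27524852 -0.10425695 -1.34285029]
```

View pics/t3b.png

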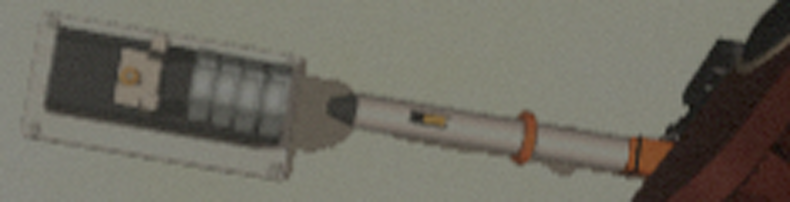

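View pics/s3b.png

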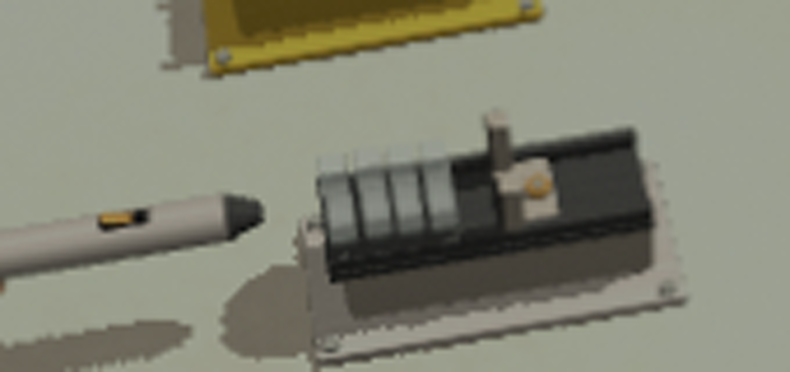

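```bash
cat > al.py <<'E'
from h import *
import sys
o=np.array([.5353,-.0917]);th=np.radians(79.5);A=np.array([np.cos(th),np.sin(th)]);n=np.array([-A[1],A[0]])
for f in sys.argv[1:]:
    i=np.load(f'pics/{f}_i.npz');d=np.load(f'pics/{f}.npy');W=full(i,d);x,y,z=W[...,0],W[...,1],W[...,2]
    T=((W[...,:2]-o)@A);N=((W[...,:2]-o)@n);ok=(d>0)
    print(f)
    for lo in np.arange(-.2,.1,.01):
        r=[]
        for nm,zl,zh in(('rod',.062,.083),('lip',.0545,.0615),('nut',.084,.1)):
            m=ok&(T>lo)&(T<lo+.01)&(z>zl)&(z<zh)&(abs(N)<.035)
            if nm=='rod' and lo>-.07: continue
            if nm!='rod' and lo<-.07: continue
            if m.sum()>6:
                a,b=np.percentile(N[m],[3,97])*1000; r.append((nm,int(m.sum()),round(a,1),round(b,1),'mid',round((a+b)/2,1),'med',round(1000*float(np.median(N[m])),1),'z',np.round(1000*np.percentile(z[m],[50,90]),1).tolist()))
        if r: print(round(lo*1000),*r)
E
python3 al.py t3 s3
```

```text
t3
-200 ('rod', 45, np.float64(-12.3), np.float64(18.1), 'mid', np.float64(2.9), 'med', 6.8, 'z', [79.5, 82.1])
-190 ('rod', 37, np.float64(-7.3), np.float64(13.3), 'mid', np.float64(3.0), 'med', 6.0, 'z', [80.4, 82.0])
-180 ('rod', 37, np.float64(-7.2), np.float64(13.6), 'mid', np.float64(3.2), 'med', 6.5, 'z', [79.5, 82.0])
-170 ('rod', 39, np.float64(-7.5), np.float64(13.7), 'mid', np.float64(3.1), 'med', 5.6, 'z', [79.2, 81.5])
-160 ('rod', 39, np.float64(-6.7), np.float64(13.6), 'mid', np.float64(3.4), 'med', 3.1, 'z', [81.0, 82.7])
-150 ('rod', 31, np.float64(-6.5), np.float64(14.0), 'mid', np.float64(3.7), 'med', 8.5, 'z', [79.1, 81.8])
-140 ('rod', 38, np.float64(-6.7), np.float64(13.7), 'mid', np.float64(3.5), 'med', 6.5, 'z', [79.7, 82.0])
-130 ('rod', 38, np.float64(-5.2), np.float64(14.4), 'mid', np.float64(4.6), 'med', 7.1, 'z', [80.1, 82.1])
-120 ('rod', 33, np.float64(-5.5), np.float64(13.8), 'mid', np.float64(4.1), 'med', 8.2, 'z', [79.7, 82.1])
-110 ('rod', 38, np.float64(-6.2), np.float64(14.0), 'mid', np.float64(3.9), 'med', 4.6, 'z', [79.9, 82.4])
-100 ('rod', 41,
[... 5971 characters left out ...]
d', np.float64(-1.1), 'med', -0.8, 'z', [57.1, 60.5]) ('nut', 8, np.float64(-21.8), np.float64(19.5), 'mid', np.float64(-1.2), 'med', 0.1, 'z', [88.6, 90.4])
50 ('lip', 65, np.float64(-24.5), np.float64(23.7), 'mid', np.float64(-0.4), 'med', -1.5, 'z', [57.9, 60.1])
60 ('lip', 29, np.float64(-24.3), np.float64(24.5), 'mid', np.float64(0.1), 'med', -19.0, 'z', [58.0, 60.6])
70 ('lip', 32, np.float64(-24.4), np.float64(24.4), 'mid', np.float64(0.0), 'med', 17.6, 'z', [58.2, 60.2])
80 ('lip', 33, np.float64(-24.9), np.float64(25.0), 'mid', np.float64(0.1), 'med', -18.8, 'z', [57.9, 59.9])
90 ('lip', 31, np.float64(-24.9), np.float64(25.5), 'mid', np.float64(0.3), 'med', 18.5, 'z', [58.2, 59.9])
```

The top view shows the rod about 0.75° too far CCW and, after correction, about 3 mm too far toward +x. I'm fixing both before going in.

Emit:
play_rows([
  [1,[-0.003,0.0005,0],-0.013],
  [1,[-0.003,0.0005,0],-0.013],
  [1,[-0.003,0.0005,0],-0.013],
  [1,[-0.003,0.0005,0],-0.013],
])

```text
time: 9.05
tool_pos: [0.4785, -0.3856, 0.0492]
tool_rot: [0.704, 0.067, 0.704, -0.067]
contact_force: [0.3, -0.5, -0.7]
gripper_width: 0.247
```

```bash
python3 - <<'E'
from h import *
save('top','t4');s=state();print(s['time'],s['tool_pos'],s['contact_force'])
E
python3 al.py t4|grep -E "rod|nut"|cut -c1-130
```

```text
9.1 [ 0.47854455 -0.38554176  0.04920272] [ 0.49797019  0.74401743 -1.57312203]
-200 ('rod', 62, np.float64(-9.3), np.float64(20.6), 'mid', np.float64(5.6), 'med', 7.1, 'z', [77.3, 81.0])
-190 ('rod', 47, np.float64(-2.9), np.float64(16.5), 'mid', np.float64(6.8), 'med', 8.5, 'z', [79.2, 81.3])
-180 ('rod', 46, np.float64(-3.0), np.float64(16.2), 'mid', np.float64(6.6), 'med', 7.5, 'z', [78.5, 81.8])
-170 ('rod', 48, np.float64(-4.3), np.float64(16.4), 'mid', np.float64(6.1), 'med', 7.2, 'z', [79.0, 81.7])
-160 ('rod', 42, np.float64(-4.2), np.float64(16.1), 'mid', np.float64(6.0), 'med', 8.6, 'z', [78.7, 81.7])
-150 ('rod', 43, np.float64(-3.6), np.float64(16.3), 'mid', np.float64(6.3), 'med', 9.2, 'z', [78.7, 81.8])
-140 ('rod', 45, np.float64(-4.1), np.float64(16.2), 'mid', np.float64(6.0), 'med', 8.6, 'z', [78.7, 81.6])
-130 ('rod', 50, np.float64(-3.4), np.float64(16.4), 'mid', np.float64(6.5), 'med', 6.8, 'z', [78.8, 81.4])
-120 ('rod', 44, np.float64(-3.6), np.float64(16.3), 'mid', np.float64(6.4), 'med', 8.3, 'z', [78.1, 80.7])
-110 ('rod', 49, np.float64(-4.0), np.float64(16
[... 728 characters left out ...]
4.7, 'z', [59.1, 60.4]) ('nut', 63, np.float6
-20 ('lip', 10, np.float64(-7.3), np.float64(28.8), 'mid', np.float64(10.8), 'med', 27.1, 'z', [57.1, 59.2]) ('nut', 64, np.float6
-10 ('lip', 21, np.float64(-18.6), np.float64(28.9), 'mid', np.float64(5.2), 'med', 24.1, 'z', [57.3, 59.3]) ('nut', 50, np.float6
0 ('lip', 22, np.float64(-19.4), np.float64(28.7), 'mid', np.float64(4.6), 'med', 16.6, 'z', [58.6, 60.2]) ('nut', 58, np.float64(
20 ('lip', 25, np.float64(-19.5), np.float64(28.4), 'mid', np.float64(4.4), 'med', 5.9, 'z', [57.6, 59.6]) ('nut', 7, np.float64(-
30 ('lip', 36, np.float64(-10.2), np.float64(27.3), 'mid', np.float64(8.6), 'med', 0.1, 'z', [56.7, 59.7]) ('nut', 42, np.float64(
```

Emit:
play_rows([
  [1,[0.0025,0.008,0.0],0],
  [1,[0.0045,0.018,0],0],
  [1,[0.0063,0.028,0],0],
  [1,[0.0081,0.038,0],0],
  [1,[0.0096,0.046,0],0],
])

```text
time: 9.6
tool_pos: [0.4884, -0.3382, 0.0492]
tool_rot: [0.704, 0.067, 0.704, -0.067]
contact_force: [-0.2, 0.6, -1.2]
gripper_width: 0.246
```

```bash
python3 - <<'E'
from h import *
save('top','t5');save('scene','s5');s=state();print(s['time'],s['tool_pos'],s['contact_force'],s['ft_torque'])
for f,b in(('t5',(190,250,265,500)),('s5',(190,270,130,300))):
  im=cv2.imread(f'pics/{f}.png')[b[0]:b[1],b[2]:b[3]];k=790/im.shape[1];cv2.imwrite(f'pics/{f}b.png',cv2.resize(im,None,fx=k,fy=k,interpolation=2))
E
python3 al.py t5|grep -E "rod|nut"|cut -c1-130
```

```text
9.7 [ 0.48836303 -0.3381348   0.04914913] [ 1.56071938  0.70693431 -2.24367276] [-0.12624767  0.05321748 -0.01414976]
-200 ('rod', 45, np.float64(-4.9), np.float64(15.0), 'mid', np.float64(5.0), 'med', 7.9, 'z', [78.4, 81.7])
-190 ('rod', 49, np.float64(-5.1), np.float64(15.3), 'mid', np.float64(5.1), 'med', 7.2, 'z', [78.7, 81.9])
-180 ('rod', 50, np.float64(-4.4), np.float64(15.2), 'mid', np.float64(5.4), 'med', 7.6, 'z', [77.7, 82.2])
-170 ('rod', 50, np.float64(-4.3), np.float64(15.6), 'mid', np.float64(5.6), 'med', 6.4, 'z', [78.9, 81.7])
-160 ('rod', 34, np.float64(-9.4), np.float64(21.2), 'mid', np.float64(5.9), 'med', 7.6, 'z', [78.8, 81.7])
-150 ('rod', 57, np.float64(-8.2), np.float64(18.9), 'mid', np.float64(5.4), 'med', 7.3, 'z', [78.6, 82.0])
-140 ('rod', 49, np.float64(-4.8), np.float64(15.3), 'mid', np.float64(5.2), 'med', 6.2, 'z', [78.3, 81.7])
-130 ('rod', 47, np.float64(-4.5), np.float64(15.4), 'mid', np.float64(5.5), 'med', 7.3, 'z', [77.4, 81.6])
-120 ('rod', 47, np.float64(-5.2), np.float64(15.3), 'mid', np.float64(5.1), 'med', 7.3, 'z', [77.9, 81.3])
-110 ('rod
[... 743 characters left out ...]
.1, 'z', [58.2, 60.6]) ('nut', 66, np.float64
-20 ('lip', 8, np.float64(26.1), np.float64(28.4), 'mid', np.float64(27.2), 'med', 27.2, 'z', [57.7, 60.5]) ('nut', 57, np.float64
-10 ('lip', 22, np.float64(-12.5), np.float64(28.2), 'mid', np.float64(7.9), 'med', 11.8, 'z', [57.5, 59.6]) ('nut', 54, np.float6
0 ('lip', 19, np.float64(-18.1), np.float64(28.3), 'mid', np.float64(5.1), 'med', 11.3, 'z', [58.3, 60.9]) ('nut', 56, np.float64(
20 ('lip', 19, np.float64(-19.5), np.float64(28.3), 'mid', np.float64(4.4), 'med', -13.9, 'z', [57.8, 59.9]) ('nut', 9, np.float64
30 ('lip', 42, np.float64(-14.1), np.float64(29.0), 'mid', np.float64(7.5), 'med', 2.9, 'z', [56.1, 58.2]) ('nut', 39, np.float64(
```

View pics/t5b.png

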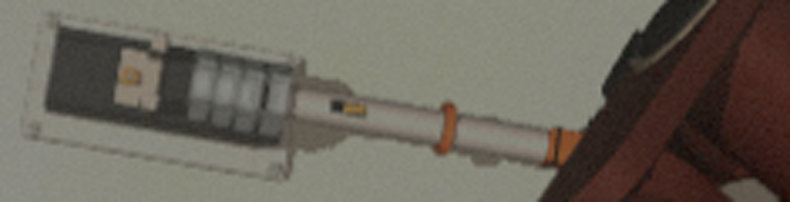

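View pics/s5b.png

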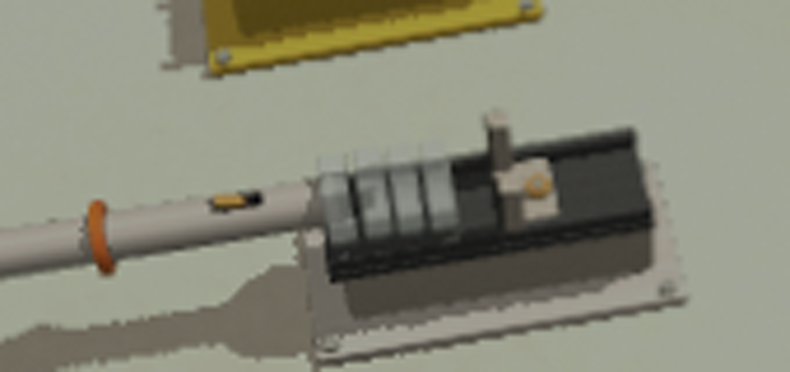

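The nose is in nut 1, the nuts haven't moved, and lateral error is below 0.5 mm. I'll continue slowly.

Emit:
play_rows([
  [1,[0.0011,0.006,0],0],
  [1,[0.0022,0.012,0],0],
  [1,[0.0033,0.018,0],0],
  [1,[0.0044,0.024,0],0],
  [1,[0.0052,0.028,0],0],
])

```text
time: 10.2
tool_pos: [0.4934, -0.311, 0.0492]
tool_rot: [0.704, 0.067, 0.704, -0.067]
contact_force: [0.6, -0.0, -1.2]
gripper_width: 0.248
```

Emit:
play_rows([
  [1,[0.0006,0.003,0],0],
  [1,[0.0011,0.006,0],0],
  [1,[0.0017,0.009,0],0],
  [1,[0.0022,0.012,0],0],
  [1,[0.0028,0.015,0],0],
])

```text
time: 10.7
tool_pos: [0.4962, -0.2964, 0.0493]
tool_rot: [0.704, 0.067, 0.704, -0.067]
contact_force: [0.9, 0.1, -1.1]
gripper_width: 0.246
```

```bash
cat > look.py <<'E'
from h import *
import sys
k0=sys.argv[1]
s=state();print(s['time'],s['tool_pos'].round(4),s['contact_force'].round(1),s['ft_torque'].round(3))
ims=[]
for n,f,b in(('top','t',(190,250,265,425)),('scene','s',(190,270,130,300))):
  p,_,_=save(n,f+k0);im=cv2.imread(f'pics/{f+k0}.png')[b[0]:b[1],b[2]:b[3]];k=700/im.shape[1];ims.append(cv2.resize(im,None,fx=k,fy=k,interpolation=2)[:, :700])
cv2.imwrite(f'pics/look{k0}.png',np.vstack(ims))
E
python3 look.py 6
```

```text
10.7 [ 0.4962 -0.2964  0.0493] [ 0.9  0.1 -1.1] [-0.098 -0.028 -0.019]
```

View pics/look6.png

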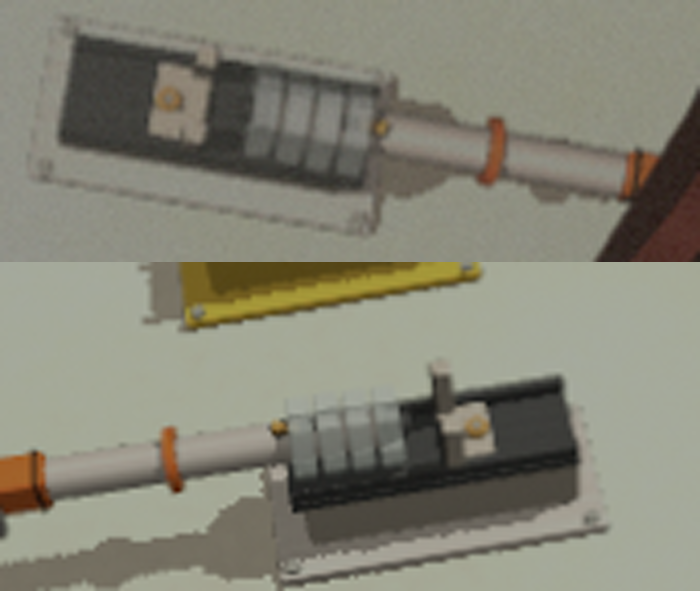

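Emit:
play_rows([
  [1,[0.0005,0.0025,0],0],
  [1,[0.0009,0.005,0],0],
  [1,[0.0014,0.0075,0],0],
  [1,[0.0018,0.01,0],0],
  [1,[0.0022,0.012,0],0],
])

```text
time: 11.3
tool_pos: [0.4985, -0.2844, 0.0494]
tool_rot: [0.704, 0.067, 0.704, -0.067]
contact_force: [-0.2, 0.2, -1.7]
gripper_width: 0.248
```

Emit:
play_rows([
  [1,[0.0004,0.002,0],0],
  [1,[0.0007,0.004,0],0],
  [1,[0.0011,0.006,0],0],
  [1,[0.0015,0.008,0],0],
  [1,[0.0018,0.01,0],0],
])

```text
time: 11.8
tool_pos: [0.5003, -0.2744, 0.0493]
tool_rot: [0.704, 0.067, 0.704, -0.067]
contact_force: [0.2, -0.9, 0.0]
gripper_width: 0.248
```

Emit:
play_rows([
  [1,[0.0002,0.001,0],0],
  [1,[0.0004,0.002,0],0],
  [1,[0.0006,0.003,0],0],
  [1,[0.0008,0.004,0],0],
  [1,[0.0009,0.005,0],0],
])

```text
time: 12.3
tool_pos: [0.5011, -0.2695, 0.0493]
tool_rot: [0.704, 0.067, 0.704, -0.067]
contact_force: [-0.5, -0.5, -1.4]
gripper_width: 0.246
```

```bash
python3 look.py 7
```

```text
12.3 [ 0.5011 -0.2695  0.0493] [-0.5 -0.5 -1.4] [-0.173  0.012  0.008]
```

View pics/look7.png

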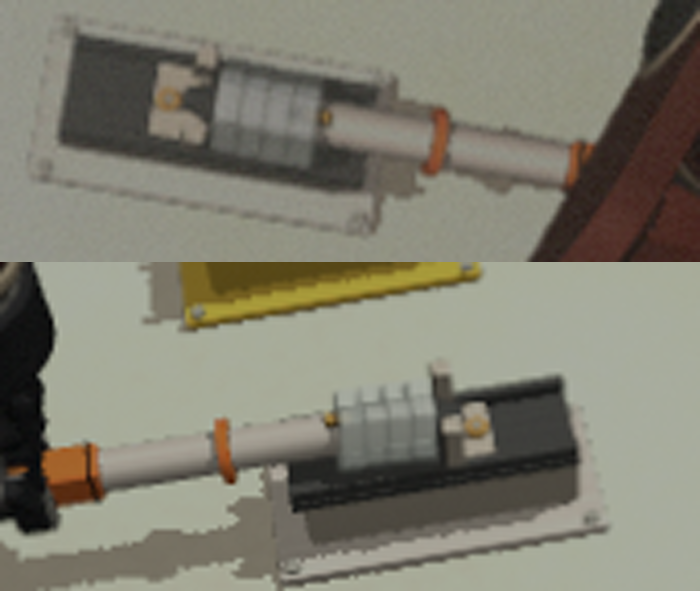

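Emit:
play_rows([
  [1,[0.0002,0.001,0],0],
  [1,[0.0004,0.002,0],0],
  [1,[0.0006,0.003,0],0],
  [1,[0.0008,0.004,0],0],
  [1,[0.0009,0.005,0],0],
])

```text
time: 12.9
tool_pos: [0.502, -0.2653, 0.0495]
tool_rot: [0.704, 0.066, 0.704, -0.068]
contact_force: [-1.1, -4.6, -0.9]
gripper_width: 0.249
```

Emit:
play_rows([
  [1,[0.0002,0.001,0],0],
  [1,[0.0004,0.002,0],0],
  [1,[0.0006,0.003,0],0],
  [1,[0.0008,0.004,0],0],
  [1,[0.0009,0.005,0],0],
])

```text
time: 13.4
tool_pos: [0.5029, -0.2605, 0.0496]
tool_rot: [0.704, 0.066, 0.704, -0.068]
contact_force: [-0.9, -6.5, -1.2]
gripper_width: 0.249
```

Emit:
play_rows([
  [1,[0.0002,0.001,0],0],
  [1,[0.0004,0.002,0],0],
  [1,[0.0006,0.003,0],0],
  [1,[0.0008,0.004,0],0],
  [1,[0.0009,0.005,0],0],
])

```text
time: 13.9
tool_pos: [0.5038, -0.2556, 0.0496]
tool_rot: [0.704, 0.066, 0.704, -0.068]
contact_force: [-1.8, -6.4, -0.7]
gripper_width: 0.248
```

```bash
python3 look.py 8
```

```text
13.9 [ 0.5038 -0.2556  0.0496] [-1.8 -6.4 -0.7] [-0.984  0.177 -0.051]
```

View pics/look8.png

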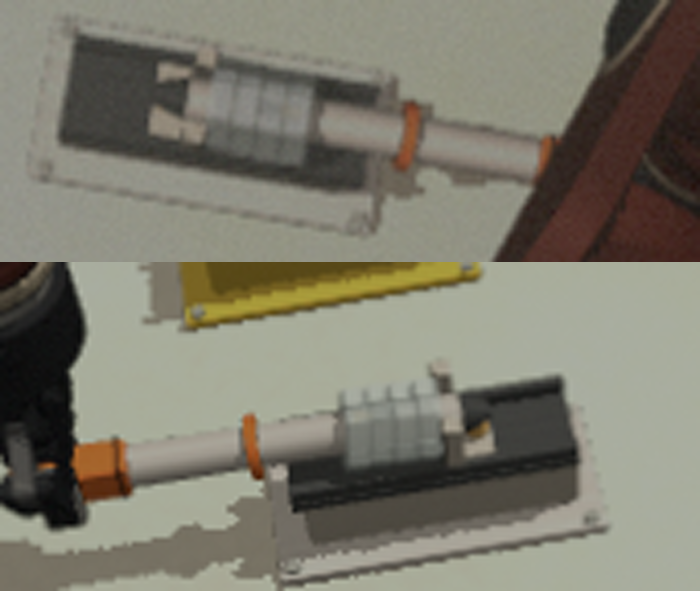

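Emit:
play_rows([
  [1,[0.0003,0.0015,0],0],
  [1,[0.0006,0.003,0],0],
  [1,[0.0008,0.0045,0],0],
  [1,[0.0011,0.006,0],0],
  [1,[0.0014,0.0075,0],0],
])

```text
time: 14.5
tool_pos: [0.5052, -0.248, 0.0496]
tool_rot: [0.704, 0.067, 0.704, -0.068]
contact_force: [-0.6, -0.7, -0.7]
gripper_width: 0.252
```

Emit:
play_rows([
  [1,[0.0003,0.0015,0],0],
  [1,[0.0006,0.003,0],0],
  [1,[0.0008,0.0045,0],0],
  [1,[0.0011,0.006,0],0],
  [1,[0.0014,0.0075,0],0],
])

```text
time: 15.0
tool_pos: [0.5066, -0.2395, 0.0492]
tool_rot: [0.704, 0.067, 0.704, -0.067]
contact_force: [-0.3, -3.9, -2.3]
gripper_width: 0.246
```

Emit:
play_rows([
  [1,[0.0003,0.0015,0],0],
  [1,[0.0006,0.003,0],0],
  [1,[0.0008,0.0045,0],0],
  [1,[0.0011,0.006,0],0],
  [1,[0.0014,0.0075,0],0],
])

```text
time: 15.5
tool_pos: [0.5079, -0.2318, 0.0492]
tool_rot: [0.704, 0.067, 0.704, -0.067]
contact_force: [-0.8, -4.7, -3.2]
gripper_width: 0.247
```

Emit:
play_rows([
  [1,[0.0002,0.001,0],0],
  [1,[0.0004,0.002,0],0],
  [1,[0.0006,0.003,0],0],
  [1,[0.0008,0.004,0],0],
  [1,[0.0009,0.005,0],0],
])

```text
time: 16.0
tool_pos: [0.5088, -0.2269, 0.0492]
tool_rot: [0.704, 0.067, 0.704, -0.067]
contact_force: [-0.1, -3.5, -2.9]
gripper_width: 0.248
```

```bash
python3 look.py 9
```

```text
16.0 [ 0.5088 -0.2269  0.0492] [-0.1 -3.5 -2.9] [-0.891  0.122 -0.059]
```

View pics/look9.png

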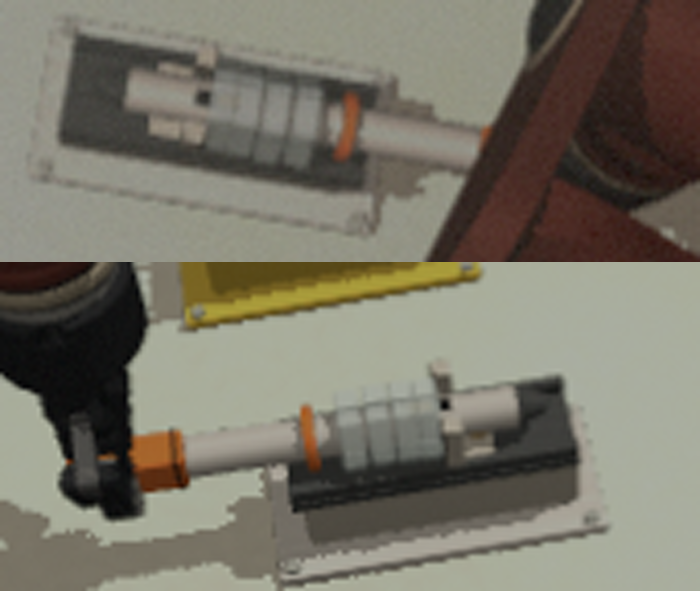

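Emit:
play_rows([
  [1,[0.0002,0.001,0],0],
  [1,[0.0004,0.002,0],0],
  [1,[0.0006,0.003,0],0],
  [1,[0.0008,0.004,0],0],
  [1,[0.0009,0.005,0],0],
])

```text
time: 16.6
tool_pos: [0.5099, -0.222, 0.0493]
tool_rot: [0.704, 0.067, 0.704, -0.067]
contact_force: [-0.5, -2.4, -3.2]
gripper_width: 0.248
```

Emit:
play_rows([
  [1,[0.0001,0.0006,0],0],
  [1,[0.0002,0.0012,0],0],
  [1,[0.0003,0.0018,0],0],
  [1,[0.0004,0.0024,0],0],
  [1,[0.0006,0.003,0],0],
])

```text
time: 17.1
tool_pos: [0.5104, -0.219, 0.0493]
tool_rot: [0.704, 0.067, 0.704, -0.067]
contact_force: [0.5, -3.1, -3.8]
gripper_width: 0.249
```

```bash
python3 look.py 10
```

```text
17.1 [ 0.5104 -0.219   0.0493] [ 0.5 -3.1 -3.8] [-0.801  0.091 -0.035]
```

View pics/look10.png

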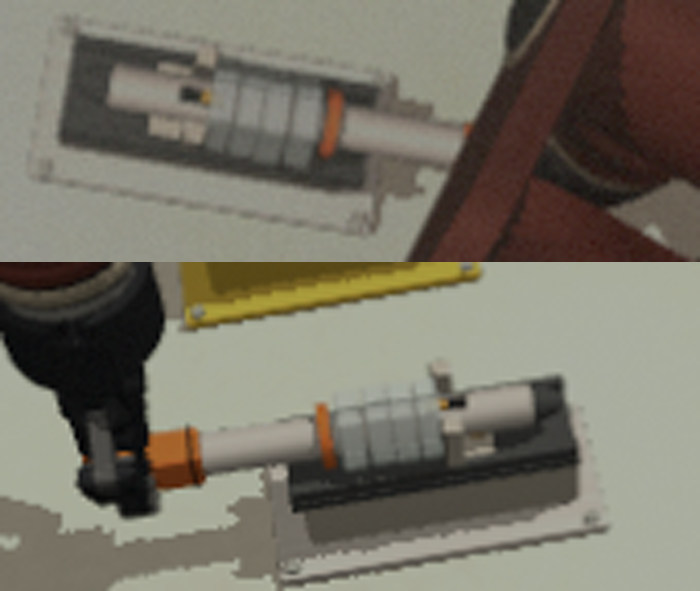

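Emit:
play_rows([
  [1,[0.0001,0.0005,0],0],
  [1,[0.0002,0.001,0],0],
  [1,[0.0003,0.0015,0],0],
  [1,[0.0004,0.002,0],0],
  [1,[0.0004,0.002,0],0],
])

```text
time: 17.7
tool_pos: [0.5108, -0.2169, 0.0492]
tool_rot: [0.704, 0.067, 0.704, -0.067]
contact_force: [0.3, -1.9, -2.6]
gripper_width: 0.248
```

Emit:
play_rows([
  [1,[0.0001,0.0005,0],0],
  [1,[0.0002,0.001,0],0],
  [1,[0.0003,0.0015,0],0],
  [1,[0.0003,0.0015,0],0],
])

```text
time: 18.1
tool_pos: [0.5111, -0.2155, 0.0493]
tool_rot: [0.704, 0.067, 0.704, -0.067]
contact_force: [-1.0, -1.8, -2.5]
gripper_width: 0.25
```

Emit:
play_rows([
  [1,[0.0001,0.0005,0],0],
  [1,[0.0002,0.001,0],0],
  [1,[0.0002,0.001,0],0],
])

```text
time: 18.4
tool_pos: [0.5113, -0.2145, 0.0493]
tool_rot: [0.704, 0.067, 0.704, -0.067]
contact_force: [-0.7, -2.1, -2.8]
gripper_width: 0.252
```

Emit:
play_rows([
  [1,[0.0001,0.0005,0],0],
  [1,[0.0002,0.001,0],0],
  [1,[0.0002,0.001,0],0],
])

```text
time: 18.7
tool_pos: [0.5115, -0.2135, 0.0493]
tool_rot: [0.704, 0.067, 0.704, -0.067]
contact_force: [-0.0, -1.9, -3.0]
gripper_width: 0.249
```

```bash
python3 look.py 11
```

```text
18.7 [ 0.5115 -0.2135  0.0493] [-0.  -1.9 -3. ] [-0.712  0.113  0.016]
```

View pics/look11.png

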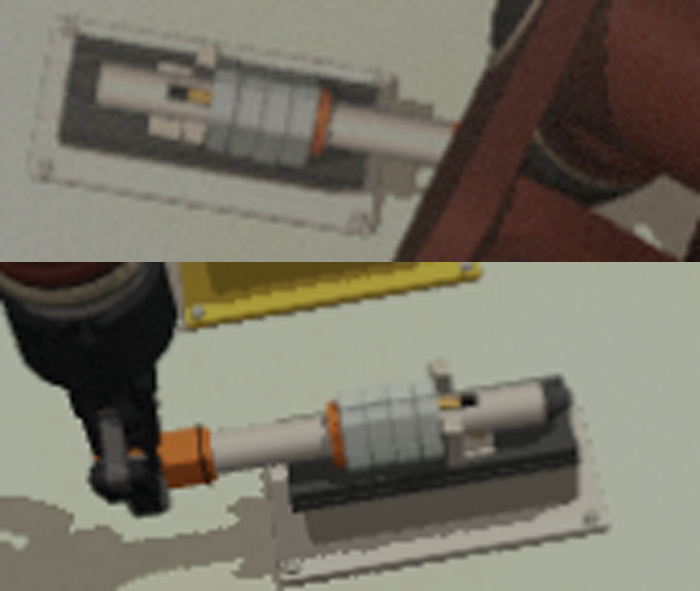

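Emit:
play_rows([
  [1,[0.0001,0.0005,0],0],
  [1,[0.0001,0.0005,0],0],
])

```text
time: 19.0
tool_pos: [0.5118, -0.2126, 0.0495]
tool_rot: [0.704, 0.067, 0.704, -0.067]
contact_force: [-0.4, -0.1, 0.1]
gripper_width: 0.249
```

Emit:
play_rows([
  [1,[0.0001,0.0005,0],0],
  [1,[0.0001,0.0005,0],0],
])

```text
time: 19.2
tool_pos: [0.5118, -0.2124, 0.0494]
tool_rot: [0.704, 0.067, 0.704, -0.067]
contact_force: [0.1, 0.1, -1.8]
gripper_width: 0.248
```

Emit:
play_rows([
  [1,[0.0001,0.0005,0],0],
  [1,[0.0001,0.0005,0],0],
])

```text
time: 19.4
tool_pos: [0.5118, -0.212, 0.0493]
tool_rot: [0.704, 0.067, 0.704, -0.067]
contact_force: [-0.4, -0.2, -1.2]
gripper_width: 0.247
```

Emit:
play_rows([
  [1,[0.0001,0.0005,0],0],
  [1,[0.0001,0.0005,0],0],
])

```text
time: 19.6
tool_pos: [0.5119, -0.2115, 0.0493]
tool_rot: [0.704, 0.067, 0.704, -0.067]
contact_force: [-0.6, 0.2, -1.3]
gripper_width: 0.244
```

The last click shows as force dropping from 3 N to 0. I'll check the picture before lifting.

```bash
python3 look.py 12
python3 - <<'E'
import cv2,numpy as np
a=cv2.imread('pics/t12.png')[200:235,280:350];b=cv2.imread('pics/s12.png')[205:250,195:275]
cv2.imwrite('pics/z12.png',np.vstack([cv2.resize(x,(760,int(760*x.shape[0]/x.shape[1])),interpolation=2) for x in(a,b)])[:,:])
E
```

```text
19.6 [ 0.5119 -0.2115  0.0493] [-0.6  0.2 -1.3] [-0.107  0.034 -0.034]
```

View pics/z12.png

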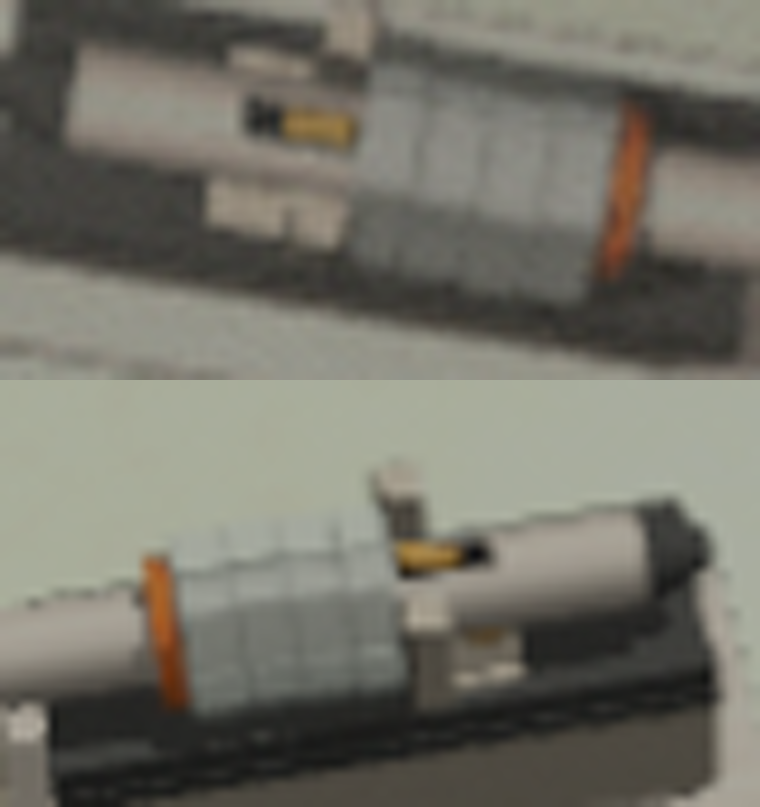

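Four nuts sit between collar and barb, and the barb has popped up on the stop side of them. I'm lifting straight up.

Emit:
play_rows([
  [1,[0,-0.0005,0.005],0],
  [1,[0,-0.0005,0.012],0],
  [1,[0,-0.0005,0.022],0],
  [1,[0,-0.0005,0.035],0],
  [1,[0,-0.0005,0.05],0],
])

```text
time: 20.2
tool_pos: [0.5119, -0.2121, 0.1006]
tool_rot: [0.704, 0.067, 0.704, -0.067]
contact_force: [0.3, -0.0, -2.4]
gripper_width: 0.245
```

Emit:
play_rows([
  [1,[0,0,0.02],0],
  [1,[0,0,0.045],0],
  [1,[0,0,0.07],0],
  [1,[0,0,0.08],0],
])

```text
time: 20.6
tool_pos: [0.5135, -0.213, 0.184]
tool_rot: [0.706, 0.066, 0.702, -0.068]
contact_force: [0.7, -0.1, -2.5]
gripper_width: 0.251
```

```bash
python3 look.py 13; python3 held.py w13
```

```text
20.6 [ 0.5135 -0.213   0.184 ] [ 0.7 -0.1 -2.5] [-0.207  0.019  0.025]
20.7 [ 0.5132 -0.2128  0.1823] tool y yaw 79.12 F [ 0.6 -0.4 -1.7] 0.2533975855879123
orange Y [(-24, 117), (-21, 147), (-18, 224), (-15, 154), (-12, 158), (-9, 142), (-6, 92), (-3, 76), (0, 74), (3, 84), (6, 81), (9, 96), (12, 85), (15, 91), (18, 90), (21, 88), (24, 80), (27, 81), (30, 90), (33, 307), (36, 2), (93, 628), (96, 826), (99, 588)]
-20 Z edges [-11.3  -0.5  10.4] crest 32.2
-10 Z edges [-12.9  -0.5  12. ] crest 32.1
0 Z edges [-13.7  -0.5  13. ] crest 32.1
10 Z edges [-17.3  -0.1  17.1] crest 32.1
20 Z edges [-10.9  -0.5   9.9] crest 32.0
30 Z edges [-10.7  -0.5   9.8] crest 31.4
40 Z edges [-9.4 -0.5  8.4] crest 31.0
50 Z edges [-9.5 -0.8  8.3] crest 30.9
60 Z edges [-9.6 -0.8  8.3] crest 30.9
70 Z edges [-9.7 -0.8  8.2] crest 31.0
80 Z edges [-9.9 -1.1  7.9] crest 30.9
90 Z edges [-14.6  -1.   12.4] crest 32.4
100 Z edges [-16.3  -0.7  15.4] crest 36.6
```

View pics/look13.png

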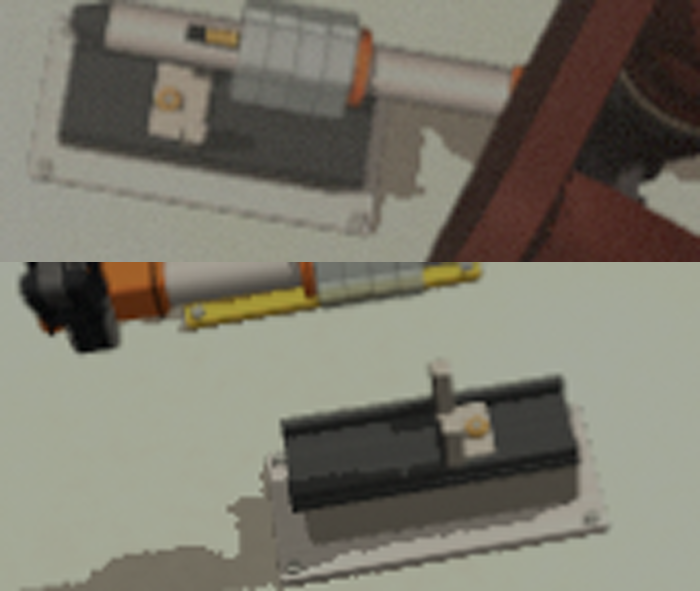

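Emit:
play_rows([
  [1,[0.003,0.025,0],0.003],
  [1,[0.008,0.065,0],0.006],
  [1,[0.013,0.105,0],0.009],
  [1,[0.018,0.145,0],0.013],
  [1,[0.023,0.185,0],0.013],
])

```text
time: 21.25
tool_pos: [0.5336, -0.0254, 0.1771]
tool_rot: [0.703, 0.063, 0.706, -0.063]
contact_force: [0.5, -0.2, -1.2]
gripper_width: 0.248
```

Emit:
play_rows([
  [1,[0.005,0.04,0],0],
  [1,[0.01,0.08,0],0],
  [1,[0.014,0.11,0],0],
  [1,[0.016,0.128,0],0],
  [1,[0.016,0.128,0],0],
])

```text
time: 21.75
tool_pos: [0.5496, 0.1029, 0.177]
tool_rot: [0.703, 0.061, 0.706, -0.061]
contact_force: [-0.3, -0.2, -2.0]
gripper_width: 0.25
```

Emit:
play_rows([
  [1,[0,0,-0.03],0],
  [1,[0,0,-0.06],0],
  [1,[0,0,-0.07],0],
  [1,[0,0,-0.07],0],
  [1,[0,0,-0.07],0],
])

```text
time: 22.25
tool_pos: [0.5513, 0.1004, 0.1099]
tool_rot: [0.705, 0.063, 0.704, -0.063]
contact_force: [0.6, 0.4, -1.8]
gripper_width: 0.25
```

```bash
python3 held.py w14 | head -1
cat > al2.py <<'E'
from h import *
import sys
o=np.array([.5709,.2225]);th=np.radians(80.1);A=np.array([np.cos(th),np.sin(th)]);n=np.array([-A[1],A[0]])
for f,zl,zh in [(a.split(',')[0],float(a.split(',')[1]),float(a.split(',')[2])) for a in sys.argv[1:]]:
    i=np.load(f'pics/{f}_i.npz');d=np.load(f'pics/{f}.npy');W=full(i,d);z=W[...,2]
    T=((W[...,:2]-o)@A);N=((W[...,:2]-o)@n);ok=(d>0)&(z>zl)&(z<zh)&(abs(N)<.035)
    print(f)
    for lo in np.arange(-.15,.13,.01):
        m=ok&(T>lo)&(T<lo+.01)
        if m.sum()>8:
            a,b=np.percentile(N[m],[3,97])*1000; print(round(lo*1000),m.sum(),a.round(1),b.round(1),'mid',((a+b)/2).round(1),'z',(1000*np.percentile(z[m],[50,90])).round(1))
E
python3 - <<'E'
from h import *
save('top','t14');save('scene','s14')
for n in('top','scene'):
  for t in('rod_tip','rod_mid','rod_barb','stand_rest','stand'):
    r=nets.landmark_of(n,t);print(n,t,[(np.round(q['at'],3).tolist(),round(q['score'],2)) for q in r[:3]])
a=cv2.imread('pics/t14.png')[170:240,110:270];b=cv2.imread('pics/s14.png')[140:250,280:430]
cv2.imwrite('pics/z14.png',np.vstack([cv2.resize(x,(480,int(480*x.shape[0]/x.shape[1])),interpolation=2) for x in(a,b)]))
E
echo rod start; python3 al2.py t1,.098,.13|head -40; echo stand empty;  python3 al2.py t2,.07,.12; echo now; python3 al2.py t14,.11,.15
```

```text
22.25 [0.5513 0.1004 0.1099] tool y yaw 79.82 F [ 0.6  0.4 -1.8] 0.25047408214296224
top rod_tip [([0.585, 0.321, 0.132], 0.89)]
top rod_mid []
top rod_barb [([0.579, 0.247, 0.147], 0.91)]
top stand_rest [([0.57, 0.223, 0.096], 0.88), ([0.576, 0.248, 0.147], 0.37)]
top stand [([0.568, 0.222, -0.002], 0.86)]
scene rod_tip [([0.589, 0.317, 0.129], 0.78)]
scene rod_mid [([0.576, 0.227, 0.13], 0.65), ([0.713, -0.315, 0.001], 0.59), ([0.569, 0.22, 0.0], 0.22)]
scene rod_barb [([0.578, 0.253, 0.146], 0.69)]
scene stand_rest [([0.567, 0.22, 0.099], 0.74), ([0.712, -0.03, 0.001], 0.64)]
scene stand [([0.57, 0.22, 0.002], 0.6)]
rod start
stand empty
t2
-70 66 -20.6 25.4 mid 2.4 z [88.3 97.5]
-60 86 -20.7 24.8 mid 2.0 z [92.7 98.6]
50 80 -19.3 25.5 mid 3.1 z [87.1 97.3]
60 89 -20.7 25.7 mid 2.5 z [91.6 97.6]
now
t14
-150 14 5.5 12.0 mid 8.8 z [137.6 142.8]
-80 25 3.4 11.6 mid 7.5 z [139.  142.3]
-70 25 4.5 11.6 mid 8.0 z [139.2 142.8]
-60 12 5.9 11.0 mid 8.4 z [138.4 141.7]
-20 30 -9.6 22.2 mid 6.3 z [144.1 149.2]
-10 79 -18.9 21.9 mid 1.5 z [146.1 149.3]
0 82 -21.1 22.3 mid 0.6 z [144.5 149.3]
10 82 -21.3 21.9 mid 0.3 z [145.9 149.4]
20 71 -21.4 22.2 mid 0.4 z [144.1 149.6]
30 51 -8.0 11.5 mid 1.7 z [140.9 145.3]
40 54 -8.8 11.0 mid 1.1 z [139.9 142.8]
50 57 -9.2 11.2 mid 1.0 z [139.9 142.6]
60 52 -9.1 11.3 mid 1.1 z [140.  143.1]
70 57 -8.7 11.5 mid 1.4 z [140.2 143.5]
80 40 -7.7 10.4 mid 1.3 z [138.8 141.7]
90 22 -5.5 7.4 mid 0.9 z [135.3 139.5]Traceback (most recent call last):
  File "al2.py", line 5, in <module>
    i=np.load(f'pics/{f}_i.npz');d=np.load(f'pics/{f}.npy');W=full(i,d);z=W[...,2]
    fid = stack.enter_context(open(os.fspath(file), "rb"))
                              ~~~~^^^^^^^^^^^^^^^^^^^^^^^
FileNotFoundError: [Errno 2] No such file or directory: 'pics/t1_i.npz'
```

View pics/z14.png

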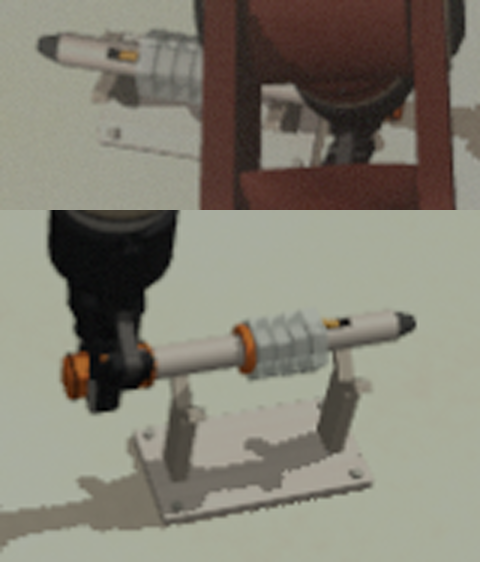

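Emit:
play_rows([
  [1,[-0.001,0,-0.01],0],
  [1,[-0.001,0,-0.02],0],
  [1,[-0.001,0,-0.027],0],
  [1,[-0.001,0,-0.031],0],
  [1,[-0.001,0,-0.033],0],
])

```text
time: 23.4
tool_pos: [0.5496, 0.1009, 0.0755]
tool_rot: [0.704, 0.062, 0.705, -0.063]
contact_force: [-0.5, -0.3, -1.5]
gripper_width: 0.248
```

Emit:
play_rows([
  [1,[0,0,-0.0005],0],
  [1,[0,0,-0.001],0],
  [1,[0,0,-0.001],0],
])

```text
time: 23.7
tool_pos: [0.5501, 0.1009, 0.0756]
tool_rot: [0.705, 0.063, 0.704, -0.062]
contact_force: [0.3, -0.1, -1.6]
gripper_width: 0.251
```

Emit:
play_rows([
  [1,[0,0,-0.0005],0],
  [1,[0,0,-0.001],0],
  [1,[0,0,-0.001],0],
])

```text
time: 24.0
tool_pos: [0.5502, 0.1009, 0.0747]
tool_rot: [0.705, 0.063, 0.704, -0.062]
contact_force: [0.6, 0.0, -0.9]
gripper_width: 0.25
```

Emit:
play_rows([
  [1,[0,0,-0.0005],0],
  [1,[0,0,-0.001],0],
  [1,[0,0,-0.001],0],
])

```text
time: 24.3
tool_pos: [0.5506, 0.1009, 0.0741]
tool_rot: [0.705, 0.063, 0.704, -0.062]
contact_force: [0.1, -0.5, 2.7]
gripper_width: 0.25
```

```bash
python3 held.py w15
```

```text
24.3 [0.5506 0.1009 0.0741] tool y yaw 79.85 F [ 0.1 -0.5  2.7] 0.25046542982859477
orange Y [(-27, 1), (-24, 148), (-21, 151), (-18, 185), (-15, 140), (-12, 151), (-9, 135), (-6, 121), (-3, 84), (0, 73), (3, 75), (6, 86), (9, 97), (12, 87), (15, 90), (18, 93), (21, 78), (24, 82), (27, 78), (30, 76), (33, 302), (36, 2), (93, 602), (96, 838), (99, 585), (102, 4)]
-20 Z edges [-11.4  -0.5  10.5] crest 32.1
-10 Z edges [-12.9  -0.5  12. ] crest 32.1
0 Z edges [-13.6  -0.5  12.9] crest 32.2
10 Z edges [-17.3  -0.1  17.1] crest 32.2
20 Z edges [-10.9  -0.5   9.9] crest 32.2
30 Z edges [-10.7  -0.5   9.8] crest 31.5
40 Z edges [-9.6 -0.5  8.4] crest 31.1
50 Z edges [-9.7 -0.6  8.5] crest 31.1
60 Z edges [-10.7  -0.5   9.8] crest 31.2
70 Z edges [-9.7 -0.8  8.3] crest 31.2
80 Z edges [-9.8 -1.1  7.9] crest 31.3
90 Z edges [-14.5  -1.   12.6] crest 32.8
100 Z edges [-16.3  -0.5  15.7] crest 37.0
```

It's seated with about 4 N on the posts and level. I'm releasing.

Emit:
play_rows([
  [0.45,[0,0,0],0],
  [0.4,[0,0,0],0],
  [0.3,[0,0,0],0],
  [0.1,[0,0,0],0],
  [-0.2,[0,0,0],0],
])

```text
time: 24.85
tool_pos: [0.5497, 0.1009, 0.0731]
tool_rot: [0.704, 0.062, 0.705, -0.062]
contact_force: [0.9, -0.2, 0.6]
gripper_width: 0.59
```

Emit:
play_rows([
  [-0.6,[0,0,0],0],
  [-1,[0,0,0],0],
  [-1,[0,0,0],0],
  [-1,[0,0,0],0],
])

```text
time: 25.25
tool_pos: [0.5499, 0.1009, 0.0733]
tool_rot: [0.704, 0.063, 0.704, -0.062]
contact_force: [-0.6, -0.3, -0.4]
gripper_width: 0.999
```

Emit:
play_rows([
  [-1,[0,0,0.01],0],
  [-1,[0,0,0.03],0],
  [-1,[0,0,0.06],0],
  [-1,[0,0,0.1],0],
  [-1,[0,0,0.14],0],
])

```text
time: 25.75
tool_pos: [0.5495, 0.1009, 0.2151]
tool_rot: [0.704, 0.062, 0.704, -0.063]
contact_force: [1.0, -0.2, 0.8]
gripper_width: 0.998
```

Emit:
play_rows([
  [-1,[0,-0.03,0.02],0],
  [-1,[0,-0.07,0.03],0],
  [-1,[0,-0.12,0.03],0],
  [-1,[0,-0.16,0.03],0],
  [-1,[0,-0.16,0.03],0],
])

```text
time: 26.25
tool_pos: [0.5498, -0.0631, 0.2444]
tool_rot: [0.705, 0.064, 0.704, -0.065]
contact_force: [-0.9, 0.2, 0.1]
gripper_width: 1.002
```

```bash
python3 - <<'E'
from h import *
print(state()['time'])
save('top','t16');save('scene','s16');save('wrist','w16')
a=cv2.imread('pics/t16.png')[170:240,110:270];b=cv2.imread('pics/s16.png')[140:250,280:430]
cv2.imwrite('pics/z16.png',np.vstack([cv2.resize(x,(500,int(500*x.shape[0]/x.shape[1])),interpolation=2) for x in(a,b)]))
E
python3 al2.py t16,.09,.13; python3 al2.py s16,.09,.13
```

```text
26.25
t16
-150 41 -8.3 12.9 mid 2.3 z [106.6 110.1]
-140 60 -7.6 13.5 mid 3.0 z [106.1 109.2]
-130 58 -7.8 13.3 mid 2.7 z [106.2 109.7]
-120 60 -7.8 13.2 mid 2.7 z [106.6 108.9]
-110 59 -7.6 13.5 mid 3.0 z [106.1 109.2]
-100 57 -8.2 13.2 mid 2.5 z [106.8 109.4]
-90 48 -6.2 13.0 mid 3.4 z [104.7 106.9]
-80 54 -7.4 12.7 mid 2.6 z [104.1 107.9]
-70 81 -19.7 24.8 mid 2.5 z [102.2 107.3]
-60 98 -20.5 25.4 mid 2.4 z [ 99.5 106.7]
-50 50 -6.3 12.2 mid 2.9 z [103.7 107.7]
-40 49 -6.8 13.0 mid 3.1 z [104.  107.8]
-30 90 -13.4 18.7 mid 2.7 z [106.1 112.2]
-20 110 -18.8 23.2 mid 2.2 z [111. 115.]
-10 102 -18.0 22.5 mid 2.2 z [111.4 115.7]
0 106 -19.0 22.9 mid 2.0 z [111.  114.9]
10 111 -18.8 23.4 mid 2.3 z [111.  115.4]
20 85 -18.3 23.5 mid 2.6 z [112.1 115.4]
30 48 -6.8 13.1 mid 3.2 z [104.4 109.7]
40 50 -6.7 12.8 mid 3.1 z [104.2 107.7]
50 80 -18.4 25.1 mid 3.3 z [100.8 106.6]
60 98 -18.5 25.9 mid 3.7 z [ 99.6 106.1]
70 52 -7.6 13.0 mid 2.7 z [104.4 106.8]
80 37 -5.3 12.8 mid 3.7 z [102.6 106.1]
90 18 -3.0 8.4 mid 2.7 z [100.4 101.7]
s16
-150 33 -13.1 4.4 mid -4.4 z [105.2 108.2]
-140 58 -13.
[... 293 characters left out ...]
 -24.6 19.6 mid -2.5 z [102.4 106.5]
-60 78 -25.0 19.3 mid -2.8 z [ 99.5 107. ]
-50 42 -12.4 4.0 mid -4.2 z [103.8 107.4]
-40 47 -11.4 4.1 mid -3.7 z [104.4 107.4]
-30 74 -18.0 11.7 mid -3.2 z [106.3 112.9]
-20 94 -23.4 7.8 mid -7.8 z [110.7 115.5]
-10 80 -23.7 5.8 mid -9.0 z [112.9 115.6]
0 80 -23.7 6.1 mid -8.8 z [111.3 115.6]
10 81 -23.5 8.0 mid -7.7 z [112.2 115.9]
20 79 -24.3 8.4 mid -8.0 z [112.2 115.9]
30 29 -11.2 0.7 mid -5.3 z [105.2 111.4]
40 42 -12.1 5.7 mid -3.2 z [105.3 107.6]
50 56 -21.2 18.6 mid -1.3 z [102.3 107.7]
60 70 -24.6 17.0 mid -3.8 z [ 99.4 108. ]
70 37 -12.4 2.2 mid -5.1 z [103.6 107.4]
80 31 -12.1 2.7 mid -4.7 z [103.8 106.1]
90 18 -8.5 1.4 mid -3.5 z [ 99.7 101.7]
```

View pics/z16.png

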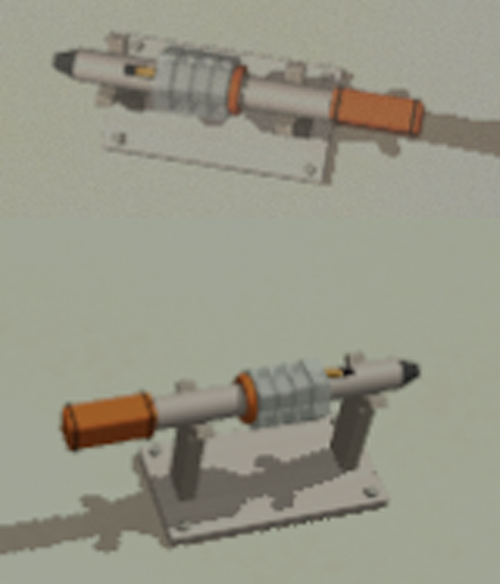

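View pics/t16.png

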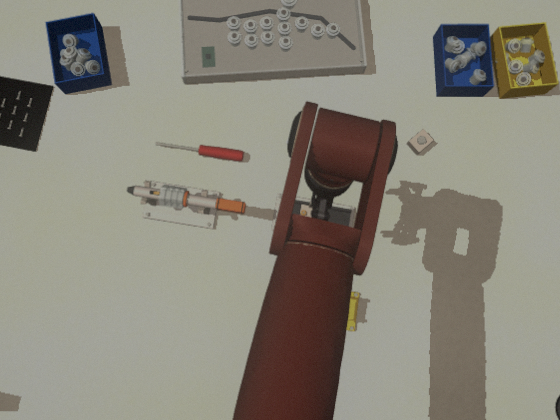

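View pics/w16.png

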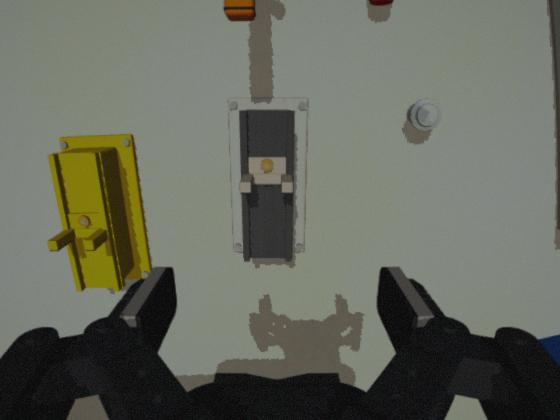

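```bash
python3 -c "
from plant import *
print(workorder.job_done())"
```

```text
the job is handed in; nothing more can be done
None
```

The job is handed in after about 26 s: the rod is back level in the V posts, the same way round, with all four nuts between barb and collar.

- **Loading:** I lined the rod up with the top camera and ran it in. The row came up on the stop, and the nuts clicked over the barb one by one. The highest force I read was about 6.6 N, taken at the end of each move, so brief peaks between readings would not show. After the last click it fell to about 0 N.
- **Laying back:** I lifted the rod straight up, laid it back with about 4 N on the posts, and withdrew with the gripper open.
- **Last checks:**
  - The rod lies central in both V posts, with its crest about 107 mm high along its length, within about 1–2 mm of camera noise.
  - The rack is empty.
  - The driver, button and block, as far as the cameras showed them, are where they were.
- **Disagreements:**
  - My first wrist-camera measurement of the rack was slightly off because I read the camera pose after the picture instead of before. I corrected this with the top camera before inserting the rod.
  - The top and scene cameras differ by a few millimetres sideways, so I only compared positions within one camera.
  - The rod started about 3–5 mm forward of centre in the stand. I laid it back about 3 mm nearer the middle.

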